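Stack the vial boxes and latch the brace

TASK

Build up the column on the aluminium stand: lift the deep vial box onto the box already standing there and then the shallow one on top of that, each squarely over the one below with the long sides in line, and set them down gently because they hold glass. Then swing the stand's brace arm round across the front of the column until it snaps over the spring ball and is fully home against its stop. Leave the other things on the bench where they are.

Things in the scene. Friction and masses are not known exactly. Their poses are not given: they have to be found in the camera images.
- stand: fixed stand: aluminium plate 165 x 150 mm, 8 mm thick, two thin posts on its robot-side (-x) edge. Origin on the bench under the column's centre (column starts 8 mm above it); x points away from the posts, the column's long sides run along x. Hinge post at x -61, y +58 mm, 128 tall; latch post at x -66, y -50 mm, on its head a sprung steel ball (top at 106 mm) and a stop lip (to 122 mm)
- base_box: closed vial box, white plastic with a flat light grey lid, footprint 100 mm (its x) by 60 mm (its y); origin at the centre of its underside, z up. 40 mm high, 0.4 kg. Already on the stand, the foot of the column
- deep_box: closed vial box, white plastic with a flat light grey lid, footprint 100 mm (its x) by 60 mm (its y); origin at the centre of its underside, z up. The deep one of the two on the bench: 50 mm high, about 0.35 kg. Goes on base_box
- flat_box: closed vial box, white plastic with a flat light grey lid, footprint 100 mm (its x) by 60 mm (its y); origin at the centre of its underside, z up. The shallow one of the two on the bench: 30 mm high, about 0.2 kg. Goes on deep_box
- brace (a joint): angle (rad) of the brace arm about the vertical hinge post: 0 = arm along the stand's -x (towards the robot), growing counter-clockwise from above; 1.571 = fully home, along the stand's -y across the front of the column, against the stop lip. Stiff hinge: stays where left. The ball is met at about 1.4 rad, takes about 3 to 5 N to pass, then holds the arm home
- brace_push (a point): point on the arm's top edge, 75 mm from the hinge axis. The arm is a flat aluminium bar, 124 mm from hinge axis to end, 8 mm thick, 20 mm high, from 103 to 123 mm above the bench. Push it here on the side away from the column; beyond about 95 mm from the hinge the latch head lies under it when home
- brace_hinge (a point): hinge axis of the arm, at the height of the arm's top edge (123 mm above the bench)
- beaker: small glass beaker, 62 mm across, 75 mm tall, bystander; origin at the centre of its underside
- jar: amber glass jar, 60 mm across, 85 mm tall, bystander; origin at the centre of its underside
- tip_carton: plain cardboard carton 120 x 85 x 60 mm beyond the stand, bystander; origin at the centre of its underside
- wrench: steel wrench 130 mm long lying on the bench in front of the stand, bystander
Not all that is in view belongs to the job. What is shaped like the deep_box but blue or red is not meant. Leave any green look-alike of the base_box alone.

How it is judged:
On the way, in this order (a step that is already met when the one before it is completed fails the run):
1. the deep box stands squarely on the box on the stand (x of deep_box in the frame of base_box between -0.01 and 0.01 m and y of deep_box in the frame of base_box between -0.01 and 0.01 m and z of deep_box in the frame of base_box between 0.036 and 0.044 m and angle between the x axis of deep_box and the x axis of base_box, either way round below 0.12 rad and angle between deep_box's own z axis and vertical below 0.06 rad and contact force between deep_box and the fingers below 0.1 N), for 0.2 s.
2. the shallow box stands squarely on the deep box (x of deep_box in the frame of base_box between -0.01 and 0.01 m and y of deep_box in the frame of base_box between -0.01 and 0.01 m and z of deep_box in the frame of base_box between 0.036 and 0.044 m and angle between the x axis of deep_box and the x axis of base_box, either way round below 0.12 rad and angle between each of deep_box, flat_box's own z axis and vertical below 0.06 rad and x of flat_box in the frame of deep_box between -0.01 and 0.01 m and y of flat_box in the frame of deep_box between -0.01 and 0.01 m and z of flat_box in the frame of deep_box between 0.046 and 0.054 m and angle between the x axis of flat_box and the x axis of deep_box, either way round below 0.12 rad and contact force between flat_box and the fingers below 0.1 N), for 0.2 s.
3. the brace arm is swung fully home past its spring ball (value of joint brace above 1.52 rad), for 0.2 s.
At the end, for the whole second after the job is handed in: The foot box is still on the stand (within 12 mm of its centre, 0.12 rad); the deep box stands on it and the shallow box on the deep one, each within 10 mm along and across and 0.12 rad of the one below, level and at rest; the brace arm is home (above 1.52 rad) (x of base_box in the frame of stand between -0.012 and 0.012 m and y of base_box in the frame of stand between -0.012 and 0.012 m and z of base_box in the frame of stand between 0.004 and 0.012 m and angle between the x axis of base_box and the x axis of stand, either way round below 0.12 rad and angle between each of base_box, deep_box, flat_box's own z axis and vertical below 0.06 rad and x of deep_box in the frame of base_box between -0.01 and 0.01 m and y of deep_box in the frame of base_box between -0.01 and 0.01 m and z of deep_box in the frame of base_box between 0.036 and 0.044 m and angle between the x axis of deep_box and the x axis of base_box, either way round below 0.12 rad and x of flat_box in the frame of deep_box between -0.01 and 0.01 m and y of flat_box in the frame of deep_box between -0.01 and 0.01 m and z of flat_box in the frame of deep_box between 0.046 and 0.054 m and angle between the x axis of flat_box and the x axis of deep_box, either way round below 0.12 rad and value of joint brace above 1.52 rad and linear speed of each of base_box, deep_box, flat_box below 0.02 m/s); the robot touches nothing.
It fails at once if a box is dropped: it moves faster than 0.35 m/s with no finger on it (a fall of more than about 1 cm) ((contact force between deep_box and the fingers below 0.1 N and linear speed of deep_box above 0.35 m/s) or (contact force between flat_box and the fingers below 0.1 N and linear speed of flat_box above 0.35 m/s)).
It fails at once if a box is pressed or banged down on the column (more than 60 N) (contact force between deep_box and base_box above 60 N or contact force between flat_box and deep_box above 60 N).
It fails at once if a bystander is shoved more than 40 mm (distance of any of beaker, jar, tip_carton, wrench from where it was at the start of the episode above 0.04 m).
It fails at once if the beaker or the jar is tipped over (angle between any of beaker, jar's own z axis and vertical above 0.5 rad).
It also fails if it takes over 72 s, if anything falls off the work surface, if the arm or the gripper's body presses on something with over 40 N, if the wrist force passes 120 N, or if a joint passes its speed limit or range.

ROBOT

A 6-joint arm with a two-finger parallel gripper is mounted at the origin on the work surface. World frame = base frame: x ahead of the robot, y to its left, z up, the work surface at z = 0. Lengths are in m, angles in rad, forces in N, time in s.
With the tool pointing down it reaches from about 0.375 to 0.9 m from the base axis. Payload 3.1 kg.
Tool frame: the origin (TCP) lies on the centre line of the jaws, within the pads' length; the fingertips stand robot.tip_reach ahead of it and the grasp point (between the pads) is the TCP (robot.tip_reach is the distance from the TCP to the fingertips, in m); z points along the fingers, y is the direction in which the jaws open and shut (so a half turn about z gives the same grasp; the last joint's range is limited). The gripper opens to 87 mm and grips with 3 to 60 N. Pads are 19 mm wide; open, the fingers measure 117 mm over their backs; the gripper's body (75 mm by 190 mm) begins 51 mm behind the grasp point.
Start: joints at [0.922, 0.527, 1.433, -0, 1.181, -0.178], TCP at [0.283, 0.557, 0.242] pointing down, gripper open.
Joint ranges: [-3.08, 3.08], [-0.75, 2.2], [0.22, 2.44], [-1.43, 4.57], [0, 2.65], [-2.85, 2.85]. Speed limits (rad/s): [2.79, 2.79, 3.14, 3.14, 3.14, 3.14].

INTERFACE

Orientations are given as a unit quaternion [x, y, z, w].
In Python, from rig import telemetry, viewer, robot gives the robot as it stands. The module is installed in compiled form; this text tells all that it offers.
- The arm moves only by the tool step_arm, never from a script. Its argument "targets" is a list of rows, each an object of numbers: "dx", "dy", "dz": the shift along the tool's x, y, z in m; "rx", "ry", "rz": the turn, a rotation vector about the tool's x, y, z in degrees. In form: [{"dx": .., "dy": .., "dz": .., "rx": .., "ry": .., "rz": ..}, ...]. A call has exactly 5 rows; each row is the pose to reach, as a shift and turn from the pose measured when the call began, along the tool's axes at that moment; what a row does not reach only later rows make up. A row lasts 1/8 s, in which the tool goes at most 62.5 mm and 10.7 degrees, less where a joint would pass 70% of its speed; a pose out of reach is approached as far as the arm can. A call with a gripper value outside its range is refused whole. "gripper" is the opening, from 0 (shut) to 1 (fully open), set as the call begins (left out, the last holds). The fingers move at their own pace and stop on an object; "force" is the grip in N (left out, the last holds). Time passes only in rows, so rows that repeat a pose let the fingers close, or fill a call up. It gives the time, the measured TCP pose, the force and the opening at its end, in the units of the state.
- telemetry.get_obs(): the state, without advancing time (a new reading comes with each control period).
- viewer.camera(name): name is "scene" or "side" or "wrist"; returns a dict with "img" (480x640x3 uint8, blue, green, red), "depth" (480x640 float32, m along the optical axis (not along the pixel's ray), 0 where there is no reading), "K" (3x3 intrinsics, pixels), "R" (3x3) and "t" (3): a world point X has camera coordinates R X + t. Camera axes: x right, y down, z forward; pixel columns grow to the right and rows downward; lengths in m; the calibration is good to about 2 mm. A picture is of the moment at which its call begins.
- robot.hand_in(): hands the job in, once; it reports no verdict.
The state is a dict: "time": time; "q": joint angles; "joint_velocities": joint speeds; "joint_torque": joint torques, N m; "position": TCP position; "tool_rot": TCP orientation; "ft_force": force on the tool from outside, world axes, zero at the start; "moment": the same for the moment, N m; "grip_width": finger opening in m.
Only numpy, scipy, OpenCV 4.12 (cv2) and the standard library are available. Lean on these libraries where they do the work, as an engineer would, in place of code of your own. Each camera call takes 0.05 s, during which the arm holds its last target.

## Working session

There is one attempt and no reset: what is moved stays moved. The work goes in short steps, Python scripts to look and compute and a tool call to move; the robot and the scene stay as the last step left them, time stands still between calls to the robot, and variables do not carry over. Pictures are saved under pics/ and viewed, and the job is handed in when it is done.

Besides the shell and the picture viewer there is one more tool, called as name([rows], argument=value, ...), one row to a line, values as JSON. step_arm: Moves the arm, as the interface text tells. Its arguments: {"type":"object","properties":{"targets":{"type":"array"},"gripper":{"type":"number"},"force":{"type":"number"}},"required":["targets"]}

```bash
ls; mkdir -p pics; python3 - <<'E'
from rig import telemetry, viewer, robot
import cv2
o=telemetry.get_obs(); print(o); print(robot.tip_reach)
for n in ["scene","side","wrist"]:
    c=viewer.camera(n); cv2.imwrite(f"pics/{n}0.png",c["img"]); print(n,c["K"].tolist(),c["R"].tolist(),c["t"].tolist())
    import numpy as np; np.savez(f"{n}0.npz",**c)
E
```

```text
pics
{'time': 0.0, 'q': array([ 9.22471015e-01,  5.28426741e-01,  1.43390907e+00, -6.34817628e-05,
        1.18138598e+00, -1.78536940e-01]), 'joint_velocities': array([-0.00014985,  0.0004293 , -0.00045282,  0.00179799,  0.00110831,
        0.00070364]), 'joint_torque': array([-7.43627988e-04, -4.40040386e+01, -1.76593119e+01,  6.33063563e-02,
        5.83057408e-02, -1.19723400e-04]), 'position': array([0.28251874, 0.55672181, 0.24059366]), 'tool_rot': array([ 2.32728197e-01,  9.72541234e-01, -9.86666747e-04, -4.00814913e-04]), 'ft_force': array([ 0.4091359 , -0.00161329, -0.16595857]), 'moment': array([-0.03672989, -0.01981629, -0.01339487]), 'grip_width': 0.08661623451624487}
0.019
scene [[601.7509002486845, 0.0, 323.6282508638368], [0.0, 601.7509002486845, 235.40909813474985], [0.0, 0.0, 1.0]] [[0.318948967035155, 0.9476906289301819, -0.01241081242803808], [0.7940609718019231, -0.2743475307203527, -0.542402623010463], [-0.5174347586780319, 0.16314381454888652, -0.8400270033077778]] [-0.18231626171110682, -0.4090948437611612, 1.4489921581836276]
side [[471.85265861545804, 0.0, 319.1324444597975], [0.0, 471.85265861545804, 239.44575678488647], [0.0, 0.0, 1.0]] [[-0.9985333784922784, -0.0521772284075838, 0.01444399087853701], [-0.04273149650024894, 0.5957425980192853, -0.8020378894491715], [0.03324321349757938, -0.8014788167761734, -0.5970984801650555]] [0.5611645603377875, 0.08721369509575051, 0.8924694903298814]
wrist [[417.04419453978045, 0.0, 325.15331861656546], [0.0, 417.04419453978045, 235.81318392304163], [0.0, 0.0, 1.0]] [[0.4533194263553251, 0.8913462337875456, -0.0018409784464127636], [0.8515095327584186, -0.432446921854949, 0.2965150508822818], [0.26350144840289136, -0.13598364346839903, -0.9550264056028194]] [-0.623604041742366, -0.035275362715182605, 0.39367356910172935]
```

View pics/scene0.png

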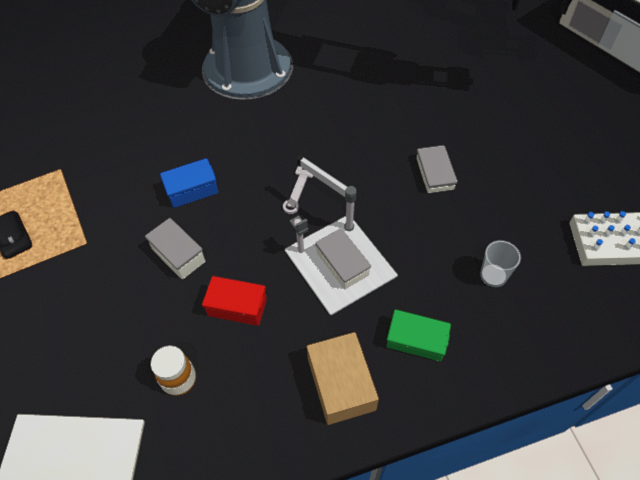

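View pics/side0.png

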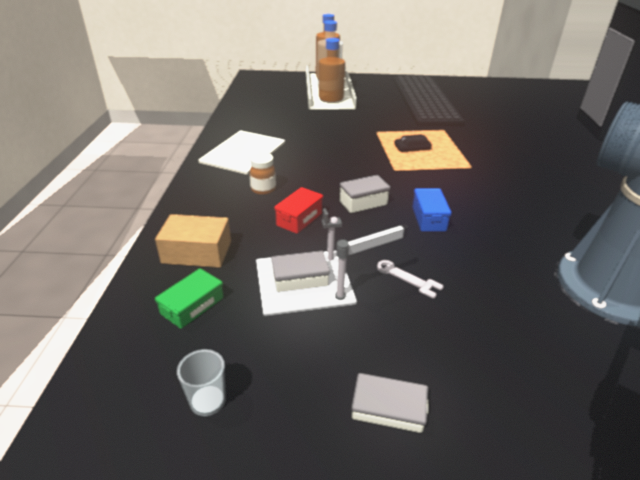

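View pics/wrist0.png

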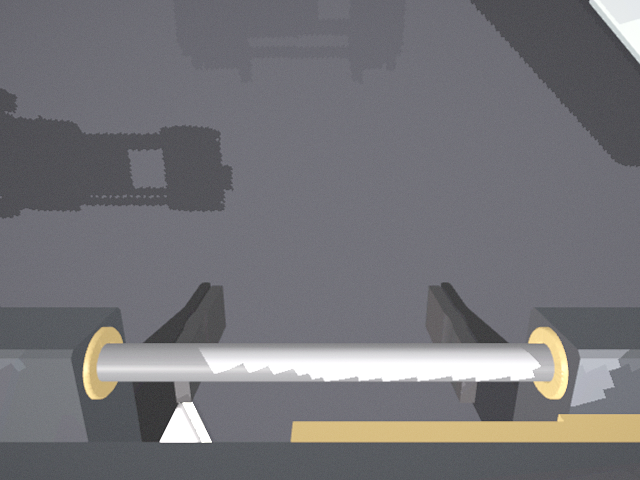

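```bash
cat > h.py <<'E'
import numpy as np, cv2
def world(c):
    K,R,t,d=c["K"],c["R"],c["t"],c["depth"]
    v,u=np.mgrid[:480,:640]
    P=np.stack([(u-K[0,2])/K[0,0]*d,(v-K[1,2])/K[1,1]*d,d],-1)
    return (P-t)@R
def proj(c,X):
    p=c["R"]@np.asarray(X)+c["t"]; p=c["K"]@p; return p[:2]/p[2]
def ray(c,uv,z):
    d=c["R"].T@np.linalg.inv(c["K"])@np.array([uv[0],uv[1],1.]); o=-c["R"].T@c["t"]
    return o+d*(z-o[2])/d[2]
E
python3 - <<'E'
from h import *
for n in ["scene","side"]:
    c=dict(np.load(n+"0.npz")); W=world(c); z=W[...,2]
    hsv=cv2.cvtColor(c["img"],cv2.COLOR_BGR2HSV)
    m=((z>0.02)&(z<0.16)&(c["depth"]>0)&(hsv[...,1]<60)&(hsv[...,2]>50)).astype(np.uint8)
    k,lab,st,ce=cv2.connectedComponentsWithStats(m)
    for i in range(1,k):
        if st[i,4]<150: continue
        s=lab==i; zz=z[s]; top=np.percentile(zz,97)
        # lid points
        l=s&(abs(z-np.median(zz[zz>top-0.006]))<0.004)
        P=W[l]; r=cv2.minAreaRect((P[:,:2]*1000).astype(np.float32))
        print(n,ce[i].round(),st[i],"ztop %.3f"%np.median(P[:,2]),[np.round(a,1) for a in r],W[s].mean(0).round(3))
E
```

```text
scene [606.  29.] [ 561    0   79   71 2928] ztop 0.115 [array([236.9, 811.5]), array([128.9,  12.6]), np.float64(19.4)] [0.233 0.81  0.066]
scene [247.  51.] [ 212   14   70   68 2011] ztop 0.155 [array([44.4, -7.6]), array([118.5,  47.7]), np.float64(82.7)] [ 0.056 -0.005  0.088]
scene [436. 166.] [ 417  146   40   42 1156] ztop 0.028 [array([450.3, 286.2]), array([ 61.4, 103.9]), np.float64(80.3)] [0.453 0.285 0.028]
scene [333. 187.] [298 157  58  70 800] ztop 0.122 [array([473.5,  43. ]), array([131.2,  20.1]), np.float64(28.0)] [0.489 0.047 0.104]
scene [609. 236.] [ 573  213   67   48 2591] ztop 0.046 [array([715.7, 527.4]), array([93. , 70.5]), np.float64(72.6)] [0.717 0.52  0.03 ]
scene [299. 230.] [289 216  19  34 309] ztop 0.119 [array([556.5, -33.4]), array([ 7.9, 19.9]), np.float64(25.3)] [ 0.549 -0.037  0.086]
scene [174. 246.] [ 145  218   58   56 1734] ztop 0.048 [array([ 472.8, -262.7]), array([103.3,  60.9]), np.float64(25.5)] [ 0.479 -0.262  0.046]
scene [342. 257.] [ 315  228   56   59 1798] ztop 0.046 [array([597.9,  28.2]), array([101.4,  61.5]), np.float64(14.7
[... 1427 characters left out ...]
0.082]
side [331. 230.] [322 209  20  47 396] ztop 0.121 [array([553.7, -28.3]), array([ 5. , 19.7]), np.float64(15.5)] [ 0.543 -0.028  0.082]
side [363. 249.] [ 337  225   71   70 1216] ztop 0.123 [array([471.5,  40.8]), array([140.3,  23.2]), np.float64(32.9)] [0.485 0.056 0.104]
side [300. 269.] [ 271  251   59   37 1732] ztop 0.048 [array([595.8,  33.2]), array([100.5,  63. ]), np.float64(15.2)] [0.594 0.044 0.043]
side [203. 378.] [ 178  350   47   59 2148] ztop 0.074 [array([707.1, 294.8]), array([60.3, 60.9]), np.float64(51.2)] [0.708 0.294 0.053]
side [391. 399.] [ 352  374   76   52 2878] ztop 0.030 [array([447.6, 291.5]), array([ 61.6, 100.2]), np.float64(81.0)] [0.447 0.295 0.03 ]
```

Candidates (scene pixels): the deep box is the grey-lid box at (174,246), with its top at 49 mm. The flat box is the grey-lid box at (436,166), with its top at 29 mm. The foot box on the stand is at (342,257). Look-alikes are blue (190,182), red (235,300) and green (420,335). I choose (174,246) for the deep box and will check it in a close crop.

```bash
cat >> h.py <<'E'
from scipy.spatial.transform import Rotation as Ro
def down(yang):  # tool pose pointing down with tool y at yang deg
    a=np.radians(yang); y=np.array([np.cos(a),np.sin(a),0]); z=np.array([0,0,-1.]); x=np.cross(y,z)
    return Ro.from_matrix(np.stack([x,y,z],1))
def go(pos,yang):
    from rig import telemetry
    o=telemetry.get_obs(); R0=Ro.from_quat(o["tool_rot"])
    d=R0.inv().apply(np.array(pos)-o["position"]); r=(R0.inv()*down(yang)).as_rotvec(degrees=True)
    m=R0.as_matrix(); print("t %.2f"%o["time"],"pos",o["position"].round(4),"yang %.2f"%np.degrees(np.arctan2(m[1,1],m[0,1])),"tilt",m[:2,2].round(4),"F",o["ft_force"].round(2),"w %.4f"%o["grip_width"])
    print("d(mm)",(d*1000).round(1),"r",r.round(2), "pos err", (np.array(pos)-o["position"]).round(4))
E
python3 - <<'E'
from h import *
c=dict(np.load("scene0.npz"))["img"]
a=cv2.resize(c[200:290,130:230],None,fx=4,fy=4,interpolation=2);b=cv2.resize(c[130:220,390:490],None,fx=4,fy=4,interpolation=2)
cv2.imwrite("pics/crop.png",np.hstack([a,b]))
go([.472,-.26,.2],-64)
E
```

```text
t 0.15 pos [0.2826 0.5569 0.2408] yang 63.08 tilt [-0.001  -0.0014] F [-0.06 -0.23 -0.05] w 0.0870
d(mm) [-538.7 -642.6   41.7] r [-7.0000e-02  1.0000e-01  1.2708e+02] pos err [ 0.1894 -0.8169 -0.0408]
```

View pics/crop.png

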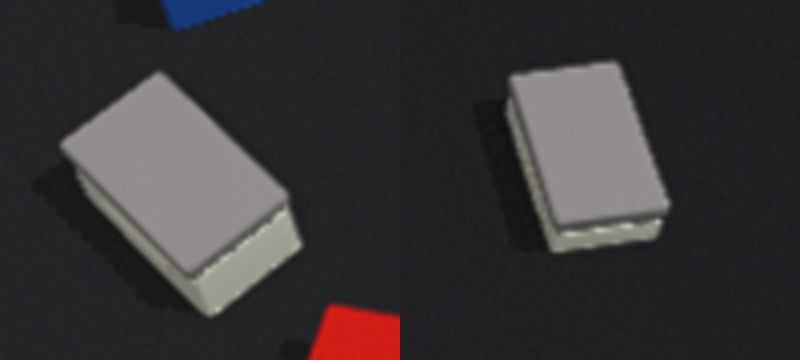

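The crop shows a tall white side under a grey lid on the left (deep box), and a thin side on the right (flat box). The choice stands, so I'm moving.

step_arm([
  {"dx": -0.02, "dy": -0.024, "rz": 5},
  {"dx": -0.052, "dy": -0.062, "rz": 13},
  {"dx": -0.09, "dy": -0.107, "rz": 22},
  {"dx": -0.128, "dy": -0.152, "rz": 31},
  {"dx": -0.16, "dy": -0.19, "rz": 40},
], gripper=1, force=25)

```text
invalid input
```

```bash
python3 -c "
from h import *
go([.472,-.26,.2],-64)"
```

```text
t 0.15 pos [0.2826 0.5569 0.2408] yang 63.08 tilt [-0.001  -0.0014] F [-0.06 -0.23 -0.05] w 0.0870
d(mm) [-538.7 -642.6   41.7] r [-7.0000e-02  1.0000e-01  1.2708e+02] pos err [ 0.1894 -0.8169 -0.0408]
```

Every row needs all six keys.

step_arm([
  {"dx": -0.02, "dy": -0.024, "dz": 0, "rx": 0, "ry": 0, "rz": 5},
  {"dx": -0.052, "dy": -0.062, "dz": 0, "rx": 0, "ry": 0, "rz": 13},
  {"dx": -0.09, "dy": -0.107, "dz": 0, "rx": 0, "ry": 0, "rz": 22},
  {"dx": -0.128, "dy": -0.152, "dz": 0, "rx": 0, "ry": 0, "rz": 31},
  {"dx": -0.16, "dy": -0.19, "dz": 0, "rx": 0, "ry": 0, "rz": 40},
], gripper=1, force=25)

```text
time: 0.78
position: [0.3392, 0.313, 0.241]
tool_rot: [0.554, 0.833, -0.001, 0.0]
ft_force: [0.3, -0.3, 0.5]
grip_width: 0.0868
```

```bash
python3 -c "
from h import *
go([.472,-.26,.2],-64)"
```

```text
t 0.78 pos [0.3392 0.313  0.241 ] yang 22.78 tilt [-0.0012 -0.0018] F [ 0.28 -0.35  0.48] w 0.0868
d(mm) [-579.7  -99.4   41.8] r [-3.000e-02  1.300e-01  8.678e+01] pos err [ 0.1328 -0.573  -0.041 ]
```

step_arm([
  {"dx": -0.05, "dy": -0.009, "dz": 0, "rx": 0, "ry": 0, "rz": 9},
  {"dx": -0.105, "dy": -0.018, "dz": 0, "rx": 0, "ry": 0, "rz": 18},
  {"dx": -0.16, "dy": -0.027, "dz": 0, "rx": 0, "ry": 0, "rz": 27},
  {"dx": -0.215, "dy": -0.037, "dz": 0, "rx": 0, "ry": 0, "rz": 36},
  {"dx": -0.27, "dy": -0.046, "dz": 0, "rx": 0, "ry": 0, "rz": 45},
])

```text
time: 1.4
position: [0.4015, 0.0446, 0.2415]
tool_rot: [0.832, 0.555, -0.001, 0.001]
ft_force: [0.6, -0.1, -0.0]
grip_width: 0.0869
```

```bash
python3 -c "
from h import *
go([.472,-.26,.2],-64)"
```

```text
t 1.40 pos [0.4015 0.0446 0.2415] yang -22.52 tilt [-0.0007 -0.0017] F [ 0.62 -0.13 -0.05] w 0.0869
d(mm) [-254.3  181.8   41.9] r [4.000e-02 1.000e-01 4.148e+01] pos err [ 0.0705 -0.3046 -0.0415]
```

step_arm([
  {"dx": -0.046, "dy": 0.033, "dz": 0, "rx": 0, "ry": 0, "rz": 9},
  {"dx": -0.092, "dy": 0.066, "dz": 0, "rx": 0, "ry": 0, "rz": 18},
  {"dx": -0.138, "dy": 0.1, "dz": 0, "rx": 0, "ry": 0, "rz": 27},
  {"dx": -0.18, "dy": 0.13, "dz": 0, "rx": 0, "ry": 0, "rz": 36},
  {"dx": -0.21, "dy": 0.15, "dz": 0, "rx": 0, "ry": 0, "rz": 41.5},
])

```text
time: 2.02
position: [0.46, -0.2095, 0.2417]
tool_rot: [0.975, 0.222, -0.0, 0.001]
ft_force: [0.5, 0.0, -0.3]
grip_width: 0.0871
```

```bash
python3 -c "
from h import *
from rig import viewer
go([.472,-.26,.2],-64)
c=viewer.camera('wrist'); np.savez('w1.npz',**c); cv2.imwrite('pics/w1.png',c['img'])
"
```

```text
t 2.02 pos [ 0.46   -0.2095  0.2417] yang -64.32 tilt [-0.0002 -0.0021] F [ 0.45  0.03 -0.32] w 0.0871
d(mm) [-11.   50.7  41.8] r [ 0.1   0.06 -0.32] pos err [ 0.012  -0.0505 -0.0417]
```

View pics/w1.png

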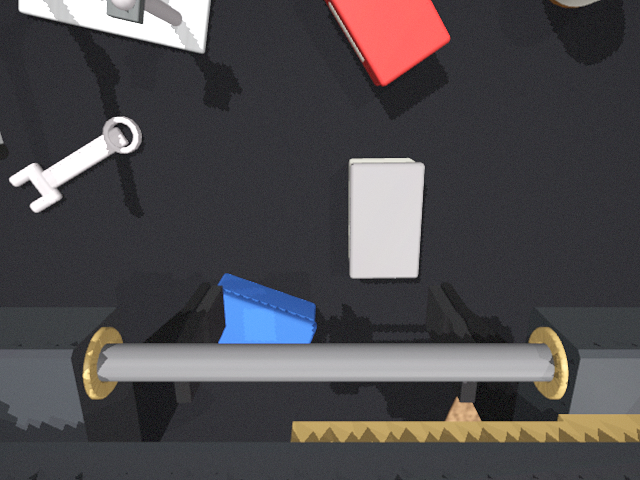

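The wrist view shows the deep box lid at about (385,220), the red look-alike at (400,40) and the blue one at (265,310). I'm measuring the lid by casting rays onto z = 0.05.

```bash
cat >> h.py <<'E'
def lid(c,seed,z,tol=0.006,show=None):
    W=world(c); m=((abs(W[...,2]-z)<tol)&(c["depth"]>0)).astype(np.uint8)
    hsv=cv2.cvtColor(c["img"],cv2.COLOR_BGR2HSV); m&=(hsv[...,1]<60).astype(np.uint8)&(hsv[...,2]>70).astype(np.uint8)
    k,lab=cv2.connectedComponents(m); l=lab[seed[1],seed[0]]; s=(lab==l).astype(np.uint8)
    cs=max(cv2.findContours(s,0,1)[0],key=cv2.contourArea)[:,0,:]
    P=np.array([ray(c,p,z)[:2]*1000 for p in cs],np.float32); r=cv2.minAreaRect(P)
    (w,h),a=r[1],r[2]
    if w<h: a-=90
    print("lid px",(lab==l).sum(),"ctr",np.round(r[0],1),"size",np.round(r[1],1),"long-axis deg %.2f"%a,"zmed",np.median(W[lab==l][:,2]).round(4))
    return r,a
E
python3 - <<'E'
from h import *
c=dict(np.load("w1.npz")); lid(c,(385,220),.05)
for s in ["scene","side"]:
    c=dict(np.load(s+"0.npz"))
    for nm,X,z in [("deep",(.472,-.26,.05),.05),("flat",(.449,.289,.03),.03),("base",(.597,.031,.048),.048)]:
        p=proj(c,X).round().astype(int); print(s,nm,p,end=" "); lid(c,p,z,.008)
E
```

```text
lid px 8261 ctr [ 471.5 -259.8] size [100.1  59.8] long-axis deg 26.29 zmed 0.0513
scene deep [174 241] lid px 1498 ctr [ 475.8 -262.2] size [103.3  60.2] long-axis deg 25.44 zmed 0.0484
scene flat [438 163] lid px 1134 ctr [453.3 283.8] size [ 61.1 103.3] long-axis deg -9.99 zmed 0.028
scene base [344 252] lid px 1568 ctr [600.6  26.8] size [101.4  61. ] long-axis deg 14.31 zmed 0.0461
side deep [364 184] lid px 685 ctr [ 470.9 -250.7] size [104.3  71. ] long-axis deg 25.72 zmed 0.0497
side flat [390 394] lid px 2854 ctr [447.8 294.3] size [ 64.  100.1] long-axis deg -9.32 zmed 0.03
side base [299 262] lid px 1300 ctr [595.4  38.2] size [99.7 67.9] long-axis deg 14.22 zmed 0.0479
```

```bash
python3 -c "
from h import *
go([.4715,-.2598,.03],-63.7)"
```

```text
t 2.08 pos [ 0.4618 -0.2139  0.242 ] yang -64.52 tilt [ 0.0027 -0.0072] F [ 0.87 -3.89 -0.93] w 0.0870
d(mm) [-10.9  44.  212.3] r [ 0.44  0.04 -0.82] pos err [ 0.0097 -0.0459 -0.212 ]
```

step_arm([
  {"dx": -0.005, "dy": 0.022, "dz": 0.01, "rx": 0.2, "ry": 0, "rz": -0.4},
  {"dx": -0.0109, "dy": 0.044, "dz": 0.04, "rx": 0.4, "ry": 0, "rz": -0.8},
  {"dx": -0.0109, "dy": 0.044, "dz": 0.08, "rx": 0.4, "ry": 0, "rz": -0.8},
  {"dx": -0.0109, "dy": 0.044, "dz": 0.11, "rx": 0.4, "ry": 0, "rz": -0.8},
  {"dx": -0.0109, "dy": 0.044, "dz": 0.125, "rx": 0.4, "ry": 0, "rz": -0.8},
])

```text
time: 2.7
position: [0.4704, -0.2587, 0.1151]
tool_rot: [0.974, 0.228, -0.001, -0.001]
ft_force: [0.6, 0.5, 0.1]
grip_width: 0.087
```

```bash
python3 -c "
from h import *
go([.4715,-.2598,.03],-63.7)"
```

```text
t 2.70 pos [ 0.4704 -0.2587  0.1151] yang -63.67 tilt [-0.0031  0.0014] F [0.61 0.54 0.08] w 0.0870
d(mm) [ 0.7  1.7 85.1] r [-0.15  0.13  0.03] pos err [ 0.0011 -0.0011 -0.0851]
```

step_arm([
  {"dx": 0.0007, "dy": 0.0015, "dz": 0.03, "rx": -0.15, "ry": 0.13, "rz": 0},
  {"dx": 0.0007, "dy": 0.0015, "dz": 0.06, "rx": -0.15, "ry": 0.13, "rz": 0},
  {"dx": 0.0007, "dy": 0.0015, "dz": 0.08, "rx": -0.15, "ry": 0.13, "rz": 0},
  {"dx": 0.0007, "dy": 0.0015, "dz": 0.085, "rx": -0.15, "ry": 0.13, "rz": 0},
  {"dx": 0.0007, "dy": 0.0015, "dz": 0.085, "rx": -0.15, "ry": 0.13, "rz": 0},
])

```text
time: 3.32
position: [0.4718, -0.2599, 0.0303]
tool_rot: [0.974, 0.228, 0.0, 0.0]
ft_force: [-0.4, -0.4, 0.3]
grip_width: 0.0871
```

step_arm([
  {"dx": 0, "dy": 0, "dz": 0, "rx": 0, "ry": 0, "rz": 0},
  {"dx": 0, "dy": 0, "dz": 0, "rx": 0, "ry": 0, "rz": 0},
  {"dx": 0, "dy": 0, "dz": 0, "rx": 0, "ry": 0, "rz": 0},
  {"dx": 0, "dy": 0, "dz": 0, "rx": 0, "ry": 0, "rz": 0},
  {"dx": 0, "dy": 0, "dz": 0, "rx": 0, "ry": 0, "rz": 0},
], gripper=0.6, force=25)

```text
time: 3.95
position: [0.472, -0.26, 0.0307]
tool_rot: [0.974, 0.228, 0.0, 0.001]
ft_force: [-0.0, -0.2, 4.5]
grip_width: 0.0599
```

```bash
python3 -c "
from h import *
go([.4715,-.2598,.03],-63.7)"
```

```text
t 3.95 pos [ 0.472  -0.26    0.0307] yang -63.64 tilt [ 0.0011 -0.0009] F [-0.02 -0.19  4.53] w 0.0599
d(mm) [-0.3 -0.4  0.7] r [ 0.07 -0.03  0.06] pos err [-0.0005  0.0002 -0.0007]
```

step_arm([
  {"dx": 0, "dy": 0, "dz": -0.01, "rx": 0, "ry": 0, "rz": 0},
  {"dx": 0, "dy": 0, "dz": -0.035, "rx": 0, "ry": 0, "rz": 0},
  {"dx": 0, "dy": 0, "dz": -0.08, "rx": 0, "ry": 0, "rz": 0},
  {"dx": 0, "dy": 0, "dz": -0.13, "rx": 0, "ry": 0, "rz": 0},
  {"dx": 0, "dy": 0, "dz": -0.18, "rx": 0, "ry": 0, "rz": 0},
])

```text
time: 4.58
position: [0.471, -0.2592, 0.212]
tool_rot: [0.974, 0.228, -0.0, -0.0]
ft_force: [1.6, -0.7, -3.1]
grip_width: 0.0596
```

```bash
python3 -c "
from h import *
go([.481,0,.30],-75.5)"
```

```text
t 4.58 pos [ 0.471  -0.2592  0.212 ] yang -63.64 tilt [-0.0001  0.0002] F [ 1.63 -0.67 -3.08] w 0.0596
d(mm) [ 124.  -227.9  -87.9] r [-1.000e-02  0.000e+00  1.186e+01] pos err [0.01   0.2592 0.088 ]
```

step_arm([
  {"dx": 0.012, "dy": -0.022, "dz": -0.02, "rx": 0, "ry": 0, "rz": 2},
  {"dx": 0.035, "dy": -0.064, "dz": -0.045, "rx": 0, "ry": 0, "rz": 4},
  {"dx": 0.06, "dy": -0.11, "dz": -0.065, "rx": 0, "ry": 0, "rz": 6},
  {"dx": 0.085, "dy": -0.155, "dz": -0.08, "rx": 0, "ry": 0, "rz": 9},
  {"dx": 0.108, "dy": -0.198, "dz": -0.088, "rx": 0, "ry": 0, "rz": 11.9},
])

```text
time: 5.2
position: [0.4792, -0.032, 0.3008]
tool_rot: [0.992, 0.125, 0.0, -0.0]
ft_force: [0.7, -0.4, -2.8]
grip_width: 0.0602
```

step_arm([
  {"dx": 0.0, "dy": -0.02, "dz": 0, "rx": 0, "ry": 0, "rz": 0},
  {"dx": 0.0, "dy": -0.032, "dz": 0, "rx": 0, "ry": 0, "rz": 0},
  {"dx": 0, "dy": -0.032, "dz": 0, "rx": 0, "ry": 0, "rz": 0},
  {"dx": 0, "dy": -0.032, "dz": 0, "rx": 0, "ry": 0, "rz": 0},
  {"dx": 0, "dy": -0.032, "dz": 0, "rx": 0, "ry": 0, "rz": 0},
])

```text
time: 5.82
position: [0.4716, -0.002, 0.3007]
tool_rot: [0.992, 0.124, 0.0, -0.0]
ft_force: [0.1, -0.3, -3.8]
grip_width: 0.0597
```

```bash
python3 -c "
from h import *
from rig import viewer
go([.481,0,.30],-75.5)
c=viewer.camera('wrist'); np.savez('w2.npz',**c); cv2.imwrite('pics/w2.png',c['img'])
"
```

```text
t 5.83 pos [ 0.4716 -0.002   0.3007] yang -75.72 tilt [0.0001 0.0001] F [ 0.09 -0.25 -3.79] w 0.0597
d(mm) [9.6 0.4 0.7] r [-0.01 -0.01 -0.22] pos err [ 0.0094  0.002  -0.0007]
```

View pics/w2.png

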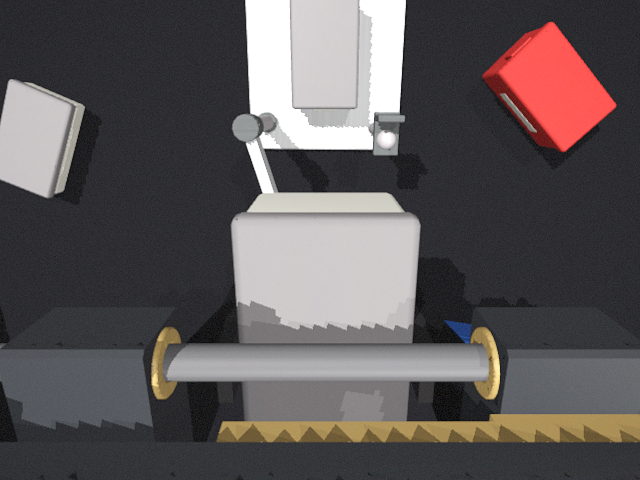

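The wrist view shows the foot box at (325,50), cut off at the top edge. The held box is at (325,290), the flat box at (40,140) and the latch ball at (387,138). I'm advancing 50 mm to see the whole lid.

step_arm([
  {"dx": 0.015, "dy": 0, "dz": 0, "rx": 0, "ry": 0, "rz": 0},
  {"dx": 0.035, "dy": 0, "dz": 0, "rx": 0, "ry": 0, "rz": 0},
  {"dx": 0.05, "dy": 0, "dz": 0, "rx": 0, "ry": 0, "rz": 0},
  {"dx": 0.05, "dy": 0, "dz": 0, "rx": 0, "ry": 0, "rz": 0},
  {"dx": 0.05, "dy": 0, "dz": 0, "rx": 0, "ry": 0, "rz": 0},
])

```text
time: 6.5
position: [0.5194, 0.0105, 0.3003]
tool_rot: [0.992, 0.124, -0.001, -0.0]
ft_force: [-0.3, 1.3, -3.0]
grip_width: 0.0599
```

```bash
python3 -c "
from h import *
from rig import viewer
go([.481,0,.30],-75.5)
c=viewer.camera('wrist'); np.savez('w3.npz',**c); cv2.imwrite('pics/w3.png',c['img'])
lid(c,proj(c,(.597,.031,.048)).round().astype(int),.048)
c2=dict(np.load('w2.npz'));lid(c2,proj(c2,(.45,.289,.03)).round().astype(int),.03)
"
```

```text
t 6.50 pos [0.5194 0.0105 0.3003] yang -75.71 tilt [-0.0016  0.0003] F [-0.31  1.28 -3.03] w 0.0599
d(mm) [-39.8   0.7   0.4] r [-0.04  0.08 -0.21] pos err [-0.0384 -0.0105 -0.0003]
lid px 7542 ctr [596.2  30.6] size [99.9 59.7] long-axis deg 14.31 zmed 0.0493
lid px 6497 ctr [448.9 287.5] size [ 63.  100.7] long-axis deg -9.51 zmed 0.0314
```

View pics/w3.png

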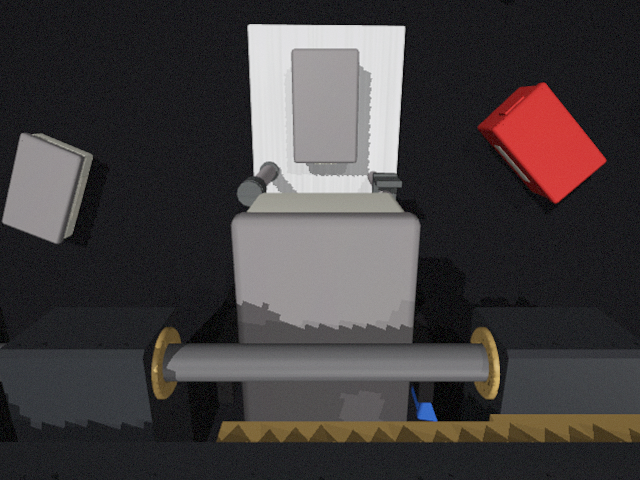

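```bash
python3 -c "
from h import *
go([.5967,.0307,.13],-75.7)"
```

```text
t 6.55 pos [0.5193 0.0105 0.3004] yang -75.72 tilt [-0.0013  0.0003] F [-0.35  0.36 -3.34] w 0.0600
d(mm) [ 80.2  -0.3 170.3] r [-0.04  0.07 -0.02] pos err [ 0.0774  0.0202 -0.1704]
```

step_arm([
  {"dx": 0.02, "dy": 0, "dz": 0, "rx": 0, "ry": 0, "rz": 0},
  {"dx": 0.05, "dy": 0, "dz": 0.01, "rx": 0, "ry": 0, "rz": 0},
  {"dx": 0.075, "dy": 0, "dz": 0.04, "rx": 0, "ry": 0, "rz": 0},
  {"dx": 0.08, "dy": 0, "dz": 0.075, "rx": 0, "ry": 0.07, "rz": 0},
  {"dx": 0.08, "dy": 0, "dz": 0.11, "rx": 0, "ry": 0.07, "rz": 0},
])

```text
time: 7.18
position: [0.5967, 0.0303, 0.1894]
tool_rot: [0.992, 0.124, 0.0, -0.0]
ft_force: [-0.5, 0.2, -2.6]
grip_width: 0.0598
```

step_arm([
  {"dx": 0, "dy": 0, "dz": 0.02, "rx": 0, "ry": 0, "rz": 0},
  {"dx": 0, "dy": 0, "dz": 0.04, "rx": 0, "ry": 0, "rz": 0},
  {"dx": 0, "dy": 0, "dz": 0.057, "rx": 0, "ry": 0, "rz": 0},
  {"dx": 0, "dy": 0, "dz": 0.06, "rx": 0, "ry": 0, "rz": 0},
  {"dx": 0, "dy": 0, "dz": 0.06, "rx": 0, "ry": 0, "rz": 0},
])

```text
time: 7.8
position: [0.597, 0.0302, 0.1297]
tool_rot: [0.992, 0.124, 0.0, -0.0]
ft_force: [0.3, -0.3, -2.7]
grip_width: 0.0596
```

```bash
python3 -c "
from h import *
from rig import viewer
go([.5967,.0307,.08],-75.7)
for n in ['scene','side']:
  c=viewer.camera(n); np.savez(n+'4.npz',**c)
  p=proj(c,(.597,.03,.08)).astype(int); q=c['img'][p[1]-75:p[1]+75,p[0]-90:p[0]+90]; cv2.imwrite('pics/'+n+'4.png',cv2.resize(q,None,fx=4,fy=4))
"
```

```text
t 7.80 pos [0.597  0.0302 0.1297] yang -75.72 tilt [0.0008 0.0004] F [ 0.31 -0.34 -2.7 ] w 0.0596
d(mm) [-0.2 -0.6 49.7] r [-0.01 -0.05 -0.02] pos err [-0.0003  0.0005 -0.0497]
```

View pics/scene4.png

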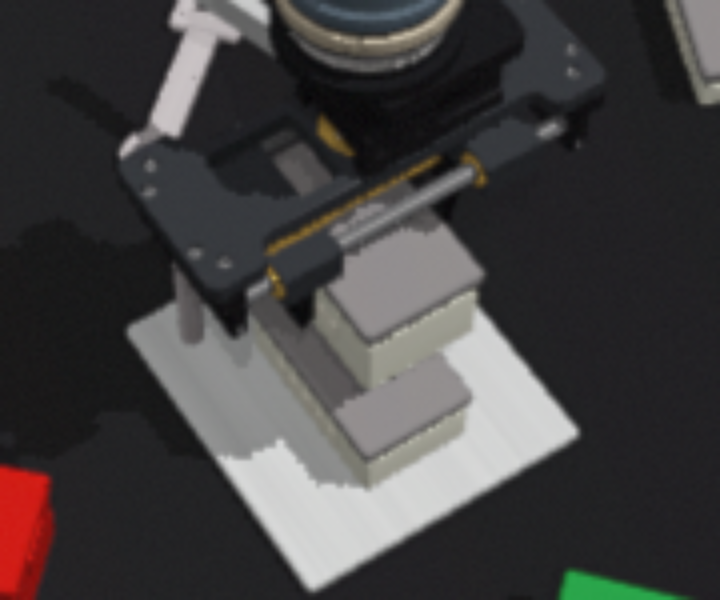

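View pics/side4.png

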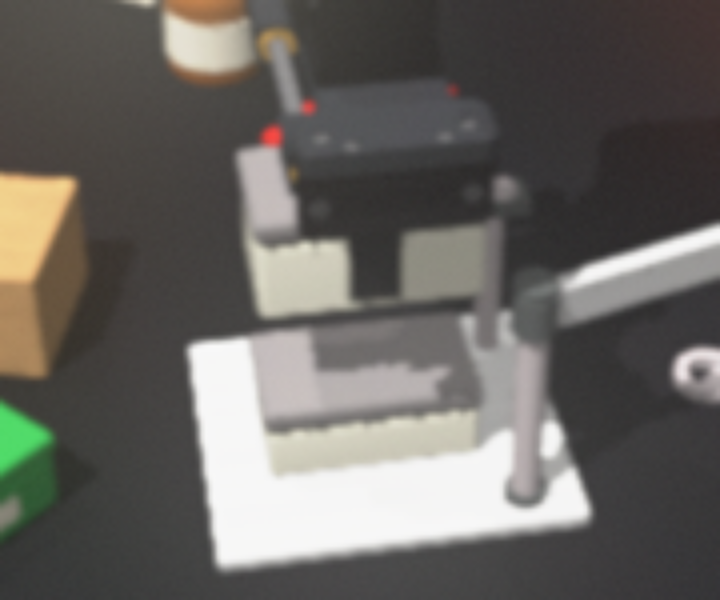

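Both views show the held box squarely above the foot box and clear of the posts. I'm lowering it gently.

step_arm([
  {"dx": 0, "dy": -0.0005, "dz": 0.015, "rx": 0, "ry": 0, "rz": 0},
  {"dx": 0, "dy": -0.0005, "dz": 0.03, "rx": 0, "ry": 0, "rz": 0},
  {"dx": 0, "dy": -0.0005, "dz": 0.04, "rx": 0, "ry": 0, "rz": 0},
  {"dx": 0, "dy": -0.0005, "dz": 0.045, "rx": 0, "ry": 0, "rz": 0},
  {"dx": 0, "dy": -0.0005, "dz": 0.047, "rx": 0, "ry": 0, "rz": 0},
])

```text
time: 8.52
position: [0.5974, 0.0307, 0.0828]
tool_rot: [0.992, 0.124, 0.001, -0.0]
ft_force: [0.9, 0.5, -3.7]
grip_width: 0.0601
```

step_arm([
  {"dx": 0, "dy": 0, "dz": 0.001, "rx": 0, "ry": 0, "rz": 0},
  {"dx": 0, "dy": 0, "dz": 0.002, "rx": 0, "ry": 0, "rz": 0},
  {"dx": 0, "dy": 0, "dz": 0.003, "rx": 0, "ry": 0, "rz": 0},
  {"dx": 0, "dy": 0, "dz": 0.0035, "rx": 0, "ry": 0, "rz": 0},
  {"dx": 0, "dy": 0, "dz": 0.0035, "rx": 0, "ry": 0, "rz": 0},
])

```text
time: 9.15
position: [0.5974, 0.0307, 0.0793]
tool_rot: [0.992, 0.124, 0.001, -0.0]
ft_force: [0.2, -0.3, -3.1]
grip_width: 0.0597
```

```bash
python3 -c "
from h import *
go([.5967,.0307,.0787],-75.7)"
```

```text
t 9.15 pos [0.5974 0.0307 0.0793] yang -75.71 tilt [0.0016 0.0003] F [ 0.21 -0.28 -3.11] w 0.0597
d(mm) [-0.6 -0.1  0.6] r [ 0.01 -0.09 -0.01] pos err [-0.0007 -0.     -0.0006]
```

step_arm([
  {"dx": -0.0005, "dy": 0, "dz": 0.0003, "rx": 0, "ry": 0, "rz": 0},
  {"dx": -0.0005, "dy": 0, "dz": 0.0006, "rx": 0, "ry": 0, "rz": 0},
  {"dx": -0.0005, "dy": 0, "dz": 0.001, "rx": 0, "ry": -0.09, "rz": 0},
  {"dx": -0.0005, "dy": 0, "dz": 0.001, "rx": 0, "ry": -0.09, "rz": 0},
  {"dx": -0.0005, "dy": 0, "dz": 0.001, "rx": 0, "ry": -0.09, "rz": 0},
])

```text
time: 9.78
position: [0.5968, 0.0306, 0.0787]
tool_rot: [0.992, 0.124, 0.0, 0.0]
ft_force: [-1.4, -0.1, 3.5]
grip_width: 0.0598
```

Contact made (+3.5 N). Releasing.

step_arm([
  {"dx": 0, "dy": 0, "dz": 0, "rx": 0, "ry": 0, "rz": 0},
  {"dx": 0, "dy": 0, "dz": 0, "rx": 0, "ry": 0, "rz": 0},
  {"dx": 0, "dy": 0, "dz": 0, "rx": 0, "ry": 0, "rz": 0},
  {"dx": 0, "dy": 0, "dz": 0, "rx": 0, "ry": 0, "rz": 0},
  {"dx": 0, "dy": 0, "dz": 0, "rx": 0, "ry": 0, "rz": 0},
], gripper=1)

```text
time: 10.4
position: [0.5969, 0.0306, 0.0787]
tool_rot: [0.992, 0.124, 0.0, 0.0]
ft_force: [-0.2, -0.2, 0.1]
grip_width: 0.087
```

step_arm([
  {"dx": 0, "dy": 0, "dz": -0.01, "rx": 0, "ry": 0, "rz": 0},
  {"dx": 0, "dy": 0, "dz": -0.04, "rx": 0, "ry": 0, "rz": 0},
  {"dx": 0, "dy": 0, "dz": -0.08, "rx": 0, "ry": 0, "rz": 0},
  {"dx": 0, "dy": 0, "dz": -0.13, "rx": 0, "ry": 0, "rz": 0},
  {"dx": 0, "dy": 0, "dz": -0.18, "rx": 0, "ry": 0, "rz": 0},
])

```text
time: 11.02
position: [0.5966, 0.0307, 0.2609]
tool_rot: [0.992, 0.124, 0.0, 0.0]
ft_force: [0.4, 0.8, 0.3]
grip_width: 0.0871
```

```bash
python3 -c "
from h import *
from rig import viewer
go([.449,.2875,.2],-99.5)
c=viewer.camera('wrist'); np.savez('w5.npz',**c); cv2.imwrite('pics/w5.png',c['img'])
lid(c,proj(c,(.61,.033,.098)).round().astype(int),.098)
go([.449,.2875,.2],-99.5)
"
```

```text
t 11.03 pos [0.5966 0.0307 0.2609] yang -75.71 tilt [ 0.0007 -0.0002] F [0.44 0.79 0.29] w 0.0871
d(mm) [ -79.6 -285.3   60.7] r [ 1.000e-02 -4.000e-02  2.379e+01] pos err [-0.1476  0.2568 -0.0609]
lid px 9917 ctr [596.6  30.6] size [99.1 59.7] long-axis deg 14.23 zmed 0.0993
t 11.07 pos [0.6006 0.0303 0.2685] yang -75.69 tilt [ 0.0147 -0.0021] F [ 1.54 -0.54  3.67] w 0.0868
d(mm) [ -84.3 -287.    65.7] r [ 0.16 -0.84 23.81] pos err [-0.1516  0.2572 -0.0685]
```

View pics/w5.png

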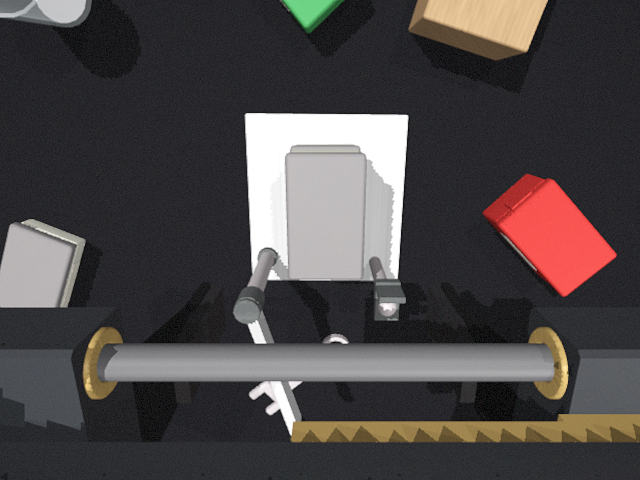

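The picture shows the deep box squarely on the foot box: lid at (325,215), centre 596.6/30.6 mm, yaw 14.2°. Next is the flat box.

step_arm([
  {"dx": -0.01, "dy": -0.034, "dz": 0, "rx": 0, "ry": -0.4, "rz": 3},
  {"dx": -0.022, "dy": -0.08, "dz": 0, "rx": 0, "ry": -0.8, "rz": 8},
  {"dx": -0.037, "dy": -0.13, "dz": 0, "rx": 0, "ry": -0.8, "rz": 14},
  {"dx": -0.053, "dy": -0.18, "dz": 0, "rx": 0, "ry": -0.8, "rz": 19},
  {"dx": -0.064, "dy": -0.22, "dz": 0, "rx": 0, "ry": -0.8, "rz": 23.8},
])

```text
time: 11.7
position: [0.4827, 0.2292, 0.2669]
tool_rot: [0.996, -0.084, 0.001, 0.001]
ft_force: [0.4, -0.2, 0.0]
grip_width: 0.0867
```

```bash
python3 -c "
from h import *
from rig import viewer
c=viewer.camera('wrist'); np.savez('w6.npz',**c); cv2.imwrite('pics/w6.png',c['img'])
print(proj(c,(.45,.2875,.03)))
try: lid(c,proj(c,(.45,.2875,.03)).round().astype(int),.03)
except Exception as e: print(e)
go([.449,.2875,.024],-99.5)
"
```

```text
[270.62300199 240.59281409]
lid px 6143 ctr [449.  288.9] size [60.  99.3] long-axis deg -9.47 zmed 0.0314
t 11.75 pos [0.4796 0.2327 0.2668] yang -99.58 tilt [-0.0021  0.0009] F [-1.86  2.09 -0.72] w 0.0869
d(mm) [-38.8 -48.8 242.9] r [-0.03  0.13 -0.08] pos err [-0.0306  0.0548 -0.2428]
```

View pics/w6.png

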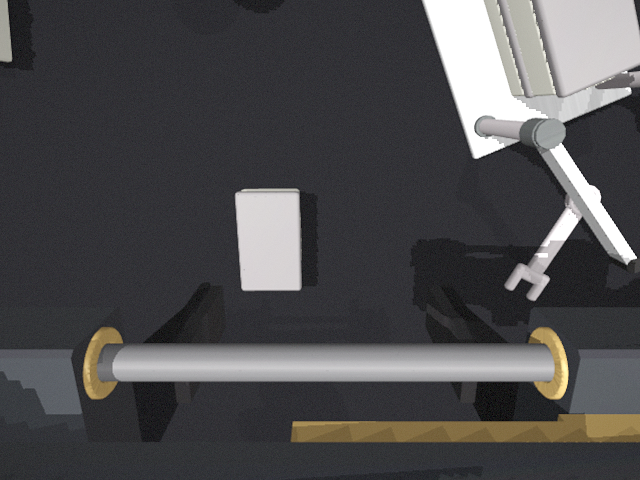

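The flat box lid is at (270,240) in the wrist view, fully visible, at (449.0, 288.9) mm. I'm going over it and down.

step_arm([
  {"dx": -0.015, "dy": -0.02, "dz": 0.01, "rx": 0, "ry": 0, "rz": 0},
  {"dx": -0.03, "dy": -0.04, "dz": 0.035, "rx": 0, "ry": 0, "rz": 0},
  {"dx": -0.0386, "dy": -0.0502, "dz": 0.07, "rx": 0, "ry": 0.1, "rz": 0},
  {"dx": -0.0386, "dy": -0.0502, "dz": 0.11, "rx": 0, "ry": 0.1, "rz": 0},
  {"dx": -0.0386, "dy": -0.0502, "dz": 0.15, "rx": 0, "ry": 0.1, "rz": 0},
])

```text
time: 12.38
position: [0.45, 0.2891, 0.1165]
tool_rot: [0.997, -0.083, 0.001, -0.001]
ft_force: [-0.2, 0.6, 0.3]
grip_width: 0.0867
```

```bash
python3 -c "
from h import *
go([.449,.2889,.0235],-99.5)"
```

```text
t 12.38 pos [0.45   0.2891 0.1165] yang -99.52 tilt [0.0016 0.0013] F [-0.16  0.56  0.33] w 0.0867
d(mm) [-1.   0.5 93. ] r [-0.09 -0.08 -0.02] pos err [-0.001  -0.0002 -0.093 ]
```

step_arm([
  {"dx": -0.001, "dy": 0.0003, "dz": 0.03, "rx": -0.09, "ry": -0.08, "rz": 0},
  {"dx": -0.001, "dy": 0.0003, "dz": 0.06, "rx": -0.09, "ry": -0.08, "rz": 0},
  {"dx": -0.001, "dy": 0.0003, "dz": 0.084, "rx": -0.09, "ry": -0.08, "rz": 0},
  {"dx": -0.001, "dy": 0.0003, "dz": 0.092, "rx": -0.09, "ry": -0.08, "rz": 0},
  {"dx": -0.001, "dy": 0.0003, "dz": 0.093, "rx": -0.09, "ry": -0.08, "rz": 0},
])

```text
time: 13.0
position: [0.4494, 0.2891, 0.0236]
tool_rot: [0.997, -0.083, 0.0, -0.0]
ft_force: [-0.5, -0.6, 0.4]
grip_width: 0.087
```

step_arm([
  {"dx": 0, "dy": 0, "dz": 0, "rx": 0, "ry": 0, "rz": 0},
  {"dx": 0, "dy": 0, "dz": 0, "rx": 0, "ry": 0, "rz": 0},
  {"dx": 0, "dy": 0, "dz": 0, "rx": 0, "ry": 0, "rz": 0},
  {"dx": 0, "dy": 0, "dz": 0, "rx": 0, "ry": 0, "rz": 0},
  {"dx": 0, "dy": 0, "dz": 0, "rx": 0, "ry": 0, "rz": 0},
], gripper=0.6)

```text
time: 13.62
position: [0.4496, 0.2893, 0.0241]
tool_rot: [0.997, -0.083, 0.0, -0.0]
ft_force: [-0.3, -0.4, 4.4]
grip_width: 0.0595
```

```bash
python3 -c "
from h import *
go([.5967,.0307,.28],-75.75)"
```

```text
t 13.62 pos [0.4496 0.2893 0.0241] yang -99.52 tilt [0.0009 0.0004] F [-0.34 -0.42  4.35] w 0.0595
d(mm) [ 188.   230.5 -255.8] r [-2.000e-02 -5.000e-02 -2.377e+01] pos err [ 0.1471 -0.2586  0.2559]
```

step_arm([
  {"dx": 0, "dy": 0, "dz": -0.01, "rx": 0, "ry": 0, "rz": 0},
  {"dx": 0, "dy": 0, "dz": -0.04, "rx": 0, "ry": 0, "rz": 0},
  {"dx": 0, "dy": 0, "dz": -0.085, "rx": 0, "ry": 0, "rz": 0},
  {"dx": 0, "dy": 0, "dz": -0.135, "rx": 0, "ry": 0, "rz": 0},
  {"dx": 0, "dy": 0, "dz": -0.185, "rx": 0, "ry": 0, "rz": 0},
])

```text
time: 14.25
position: [0.4486, 0.2888, 0.2105]
tool_rot: [0.997, -0.083, -0.0, 0.0]
ft_force: [0.2, 0.3, -2.5]
grip_width: 0.0601
```

step_arm([
  {"dx": 0.015, "dy": 0.018, "dz": -0.03, "rx": 0, "ry": 0, "rz": -2},
  {"dx": 0.045, "dy": 0.055, "dz": -0.05, "rx": 0, "ry": 0, "rz": -6},
  {"dx": 0.08, "dy": 0.098, "dz": -0.065, "rx": 0, "ry": 0, "rz": -12},
  {"dx": 0.112, "dy": 0.138, "dz": -0.07, "rx": 0, "ry": 0, "rz": -18},
  {"dx": 0.142, "dy": 0.174, "dz": -0.07, "rx": 0, "ry": 0, "rz": -23.8},
])

```text
time: 14.88
position: [0.56, 0.0921, 0.2809]
tool_rot: [0.992, 0.126, -0.0, 0.0]
ft_force: [0.5, 1.6, -2.6]
grip_width: 0.0599
```

```bash
python3 -c "
from h import *
go([.5967,.0307,.18],-75.75)"
```

```text
t 14.88 pos [0.56   0.0921 0.2809] yang -75.55 tilt [-0.0006 -0.0003] F [ 0.46  1.62 -2.58] w 0.0599
d(mm) [ 20.3  68.6 100.9] r [0.01 0.04 0.2 ] pos err [ 0.0367 -0.0614 -0.1009]
```

step_arm([
  {"dx": 0.01, "dy": 0.034, "dz": 0.01, "rx": 0, "ry": 0, "rz": 0.1},
  {"dx": 0.018, "dy": 0.06, "dz": 0.04, "rx": 0, "ry": 0, "rz": 0.2},
  {"dx": 0.0203, "dy": 0.0686, "dz": 0.07, "rx": 0, "ry": 0, "rz": 0.2},
  {"dx": 0.0203, "dy": 0.0686, "dz": 0.095, "rx": 0, "ry": 0, "rz": 0.2},
  {"dx": 0.0203, "dy": 0.0686, "dz": 0.1, "rx": 0, "ry": 0, "rz": 0.2},
])

```text
time: 15.5
position: [0.5945, 0.0308, 0.1787]
tool_rot: [0.992, 0.124, -0.003, -0.001]
ft_force: [-0.8, -0.4, -3.0]
grip_width: 0.0596
```

```bash
python3 -c "
from h import *
go([.5967,.0307,.1221],-75.75)"
```

```text
t 15.50 pos [0.5945 0.0308 0.1787] yang -75.78 tilt [-0.0069  0.0006] F [-0.78 -0.44 -3.05] w 0.0596
d(mm) [ 2.5  0.8 56.5] r [-0.13  0.37 -0.03] pos err [ 0.0022 -0.0001 -0.0566]
```

step_arm([
  {"dx": 0.0024, "dy": 0.0006, "dz": 0.018, "rx": -0.1, "ry": 0.35, "rz": 0},
  {"dx": 0.0024, "dy": 0.0006, "dz": 0.035, "rx": -0.1, "ry": 0.35, "rz": 0},
  {"dx": 0.0024, "dy": 0.0006, "dz": 0.046, "rx": -0.1, "ry": 0.35, "rz": 0},
  {"dx": 0.0024, "dy": 0.0006, "dz": 0.051, "rx": -0.1, "ry": 0.35, "rz": 0},
  {"dx": 0.0024, "dy": 0.0006, "dz": 0.053, "rx": -0.1, "ry": 0.35, "rz": 0},
])

```text
time: 16.12
position: [0.5967, 0.0308, 0.1257]
tool_rot: [0.992, 0.124, -0.0, -0.0]
ft_force: [0.3, 0.2, -1.9]
grip_width: 0.0599
```

```bash
python3 -c "
from h import *
go([.5967,.0307,.1221],-75.75)"
```

```text
t 16.12 pos [0.5967 0.0308 0.1257] yang -75.77 tilt [-0.0002  0.0004] F [ 0.25  0.23 -1.95] w 0.0599
d(mm) [-0.1  0.1  3.6] r [-0.02  0.01 -0.02] pos err [-0.     -0.0001 -0.0036]
```

step_arm([
  {"dx": 0, "dy": 0, "dz": 0.001, "rx": 0, "ry": 0, "rz": 0},
  {"dx": 0, "dy": 0, "dz": 0.002, "rx": 0, "ry": 0, "rz": 0},
  {"dx": 0, "dy": 0, "dz": 0.003, "rx": 0, "ry": 0, "rz": 0},
  {"dx": 0, "dy": 0, "dz": 0.0035, "rx": 0, "ry": 0, "rz": 0},
  {"dx": 0, "dy": 0, "dz": 0.0038, "rx": 0, "ry": 0, "rz": 0},
])

```text
time: 16.75
position: [0.5968, 0.0308, 0.1222]
tool_rot: [0.992, 0.124, -0.0, -0.0]
ft_force: [-0.6, -0.4, 0.7]
grip_width: 0.0599
```

step_arm([
  {"dx": 0, "dy": 0, "dz": 0.0002, "rx": 0, "ry": 0, "rz": 0},
  {"dx": 0, "dy": 0, "dz": 0.0002, "rx": 0, "ry": 0, "rz": 0},
  {"dx": 0, "dy": 0, "dz": 0.0002, "rx": 0, "ry": 0, "rz": 0},
  {"dx": 0, "dy": 0, "dz": 0.0002, "rx": 0, "ry": 0, "rz": 0},
  {"dx": 0, "dy": 0, "dz": 0.0002, "rx": 0, "ry": 0, "rz": 0},
], gripper=1)

```text
time: 17.38
position: [0.5968, 0.0308, 0.122]
tool_rot: [0.992, 0.124, 0.0, -0.0]
ft_force: [1.0, 0.1, 0.4]
grip_width: 0.0864
```

step_arm([
  {"dx": 0, "dy": 0, "dz": -0.01, "rx": 0, "ry": 0, "rz": 0},
  {"dx": 0, "dy": 0, "dz": -0.04, "rx": 0, "ry": 0, "rz": 0},
  {"dx": 0, "dy": 0, "dz": -0.08, "rx": 0, "ry": 0, "rz": 0},
  {"dx": 0, "dy": 0, "dz": -0.12, "rx": 0, "ry": 0, "rz": 0},
  {"dx": 0, "dy": 0, "dz": -0.14, "rx": 0, "ry": 0, "rz": 0},
])

```text
time: 18.0
position: [0.5979, 0.0307, 0.2655]
tool_rot: [0.992, 0.124, 0.002, 0.0]
ft_force: [-0.7, 0.4, -0.2]
grip_width: 0.0872
```

```bash
python3 -c "
from h import *
from rig import viewer
go([.5967,.0307,.1221],-75.75)
c=viewer.camera('wrist'); np.savez('w7.npz',**c); cv2.imwrite('pics/w7.png',c['img'])
lid(c,proj(c,(.61,.033,.128)).round().astype(int),.128)
"
```

```text
t 18.00 pos [0.5979 0.0307 0.2655] yang -75.76 tilt [ 0.005  -0.0003] F [-0.7   0.39 -0.19] w 0.0872
d(mm) [ -1.9  -0.5 143.4] r [ 0.09 -0.28 -0.01] pos err [-0.0012  0.     -0.1434]
lid px 11461 ctr [596.   30.7] size [99.8 59.6] long-axis deg 14.35 zmed 0.1293
```

View pics/w7.png

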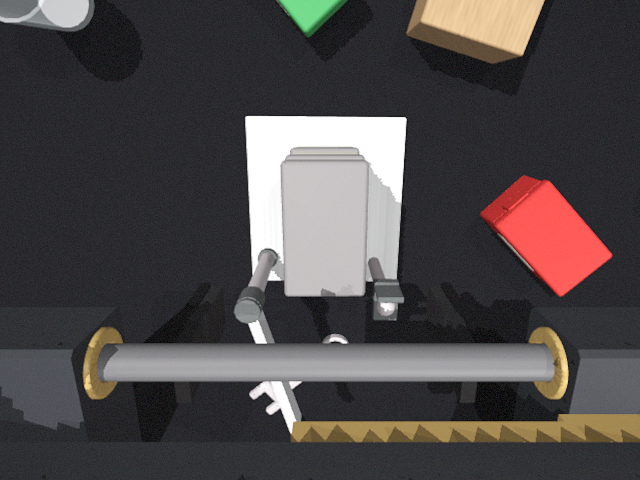

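Flat box squarely on top: lid at (325,228), centre (596.0, 30.7) mm, yaw 14.35°. Now I measure the brace: hinge head (249,308), ball (387,307), and the arm running to about (293,430).

```bash
python3 - <<'E'
from h import *
for n,h,b in [("w7",(249,305),(387,307)),("w2",(247,127),(387,139))]:
    c=dict(np.load(n+".npz")); print(n,"hinge",ray(c,h,.128).round(4),"ball",ray(c,b,.103).round(4))
for n in ["scene4","side4","scene0","side0","w2"]:
    c=dict(np.load(n+".npz")); W=world(c); hsv=cv2.cvtColor(c["img"],cv2.COLOR_BGR2HSV)
    d=np.linalg.norm(W[...,:2]-[.47,.043],axis=-1)
    m=(abs(W[...,2]-.122)<.005)&(d<.085)&(hsv[...,2]>140)
    P=W[m][:,:2]*1000
    if len(P)<20: continue
    r=cv2.minAreaRect(P.astype(np.float32)); print(n,len(P),np.round(r[0],1),np.round(r[1],1),round(r[2],1))
    v=cv2.fitLine(P.astype(np.float32),2,0,.01,.01).ravel(); print(v.round(3), np.degrees(np.arctan2(v[1],v[0])).round(1))
# plate
c=dict(np.load("w3.npz")); W=world(c); m=((abs(W[...,2]-.008)<.004)&(c["img"].min(2)>170)).astype(np.uint8)
cs=max(cv2.findContours(m,0,1)[0],key=cv2.contourArea)[:,0,:]; P=np.array([ray(c,p,.008)[:2]*1000 for p in cs],np.float32); print("plate",cv2.minAreaRect(P))
c=dict(np.load("w7.npz")); W=world(c); m=((abs(W[...,2]-.008)<.004)&(c["img"].min(2)>170)).astype(np.uint8)
cs=max(cv2.findContours(m,0,1)[0],key=cv2.contourArea)[:,0,:]; P=np.array([ray(c,p,.008)[:2]*1000 for p in cs],np.float32); print("plate",cv2.minAreaRect(P))
E
```

```text
w7 hinge [0.526  0.0712 0.128 ] ball [ 0.5384 -0.0363  0.103 ]
w2 hinge [0.5219 0.0705 0.128 ] ball [ 0.538  -0.0359  0.103 ]
scene4 83 [439.9  20.4] [46.4  9.2] 29.1
[  0.87    0.493 439.375  20.283] 29.5
side4 348 [482.1  46.4] [142.   36.2] 15.8
[9.27000e-01 3.74000e-01 4.70684e+02 4.27010e+01] 22.0
scene0 217 [466.1  36.3] [106.6  10.9] 31.3
[  0.861   0.508 467.262  36.534] 30.5
side0 328 [465.3  40.8] [110.4  11.7] 31.0
[  0.859   0.512 465.417  42.418] 30.8
w2 643 [502.   59.7] [61.5  9.3] 28.7
[  0.86    0.511 495.447  55.72 ] 30.7
plate ((590.862060546875, 28.91846466064453), (161.13284301757812, 149.2289581298828), 13.748905181884766)
plate ((589.6298217773438, 28.681838989257812), (164.08184814453125, 149.44064331054688), 13.739006042480469)
```

```bash
python3 - <<'E'
from h import *
go([.44,.058,.2],30.7)
c=dict(np.load("w7.npz")); o=-c["R"].T@c["t"]; print("cam",o)
from rig import telemetry; print(telemetry.get_obs()["q"])
E
```

```text
t 18.05 pos [0.599  0.0306 0.2676] yang -75.76 tilt [ 0.0088 -0.0008] F [ 0.17 -0.03  0.99] w 0.0875
d(mm) [-147.9  -65.9   66.1] r [   0.56   -0.18 -106.46] pos err [-0.159   0.0274 -0.0676]
cam [0.67642957 0.05084768 0.41046338]
[-1.35287345e-01  4.61625184e-01  1.47494175e+00  4.26004293e-04
  1.19619866e+00  1.18681364e+00]
```

step_arm([
  {"dx": -0.015, "dy": -0.007, "dz": 0, "rx": 0.1, "ry": 0, "rz": -8},
  {"dx": -0.04, "dy": -0.018, "dz": 0, "rx": 0.2, "ry": 0, "rz": -18},
  {"dx": -0.07, "dy": -0.031, "dz": 0, "rx": 0.3, "ry": 0, "rz": -28},
  {"dx": -0.1, "dy": -0.045, "dz": 0, "rx": 0.3, "ry": 0, "rz": -38},
  {"dx": -0.125, "dy": -0.056, "dz": 0, "rx": 0.3, "ry": 0, "rz": -48},
], gripper=0)

```text
time: 18.68
position: [0.4624, 0.0544, 0.2662]
tool_rot: [0.855, 0.519, 0.003, -0.0]
ft_force: [-0.8, -0.6, 0.1]
grip_width: 0.0448
```

```bash
python3 -c "
from h import *
go([.44,.058,.2],30.7)"
```

```text
t 18.68 pos [0.4624 0.0544 0.2662] yang -27.42 tilt [0.0048 0.0033] F [-0.84 -0.64  0.06] w 0.0448
d(mm) [ -7.5 -21.7  66.1] r [  0.29  -0.19 -58.12] pos err [-0.0224  0.0036 -0.0662]
```

step_arm([
  {"dx": -0.003, "dy": -0.008, "dz": 0, "rx": 0.1, "ry": -0.1, "rz": -10},
  {"dx": -0.006, "dy": -0.016, "dz": 0, "rx": 0.2, "ry": -0.1, "rz": -20},
  {"dx": -0.0075, "dy": -0.0217, "dz": 0.01, "rx": 0.2, "ry": -0.2, "rz": -30},
  {"dx": -0.0075, "dy": -0.0217, "dz": 0.02, "rx": 0.3, "ry": -0.2, "rz": -40},
  {"dx": -0.0075, "dy": -0.0217, "dz": 0.03, "rx": 0.3, "ry": -0.2, "rz": -50},
])

```text
time: 19.3
position: [0.4395, 0.0579, 0.2359]
tool_rot: [0.553, 0.833, 0.0, -0.0]
ft_force: [-0.9, 0.8, -0.1]
grip_width: 0.0014
```

```bash
python3 -c "
from h import *
from rig import viewer
go([.44,.058,.125],30.7)
c=viewer.camera('scene'); np.savez('s8.npz',**c); p=proj(c,(.5,.05,.12)).astype(int); cv2.imwrite('pics/s8.png',cv2.resize(c['img'][p[1]-75:p[1]+75,p[0]-100:p[0]+100],None,fx=4,fy=4))
c=viewer.camera('wrist'); cv2.imwrite('pics/w8.png',c['img']); np.savez('w8.npz',**c)"
```

```text
t 19.30 pos [0.4395 0.0579 0.2359] yang 22.91 tilt [-0.0002  0.0001] F [-0.86  0.79 -0.1 ] w 0.0014
d(mm) [-1.000e-01  4.000e-01  1.109e+02] r [-0.01 -0.01 -7.79] pos err [ 5.000e-04  1.000e-04 -1.109e-01]
```

View pics/w8.png

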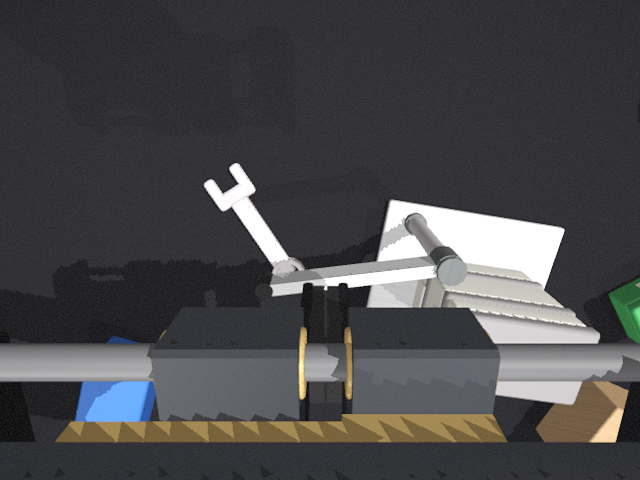

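View pics/s8.png

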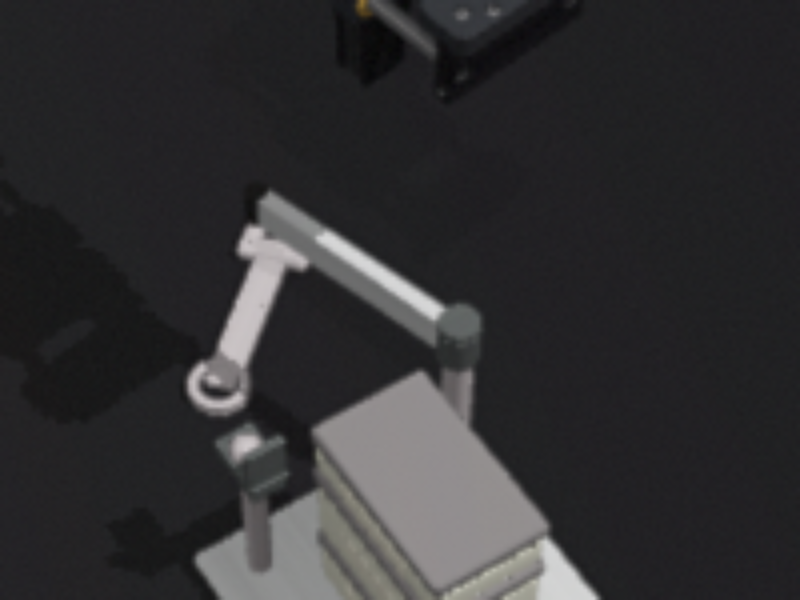

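The wrist view shows the arm from the hinge (450,270) to its end (270,287), with the closed fingers at (325,290) on the robot side of it. The scene view confirms the column is intact. I'm descending beside the arm.

step_arm([
  {"dx": 0, "dy": 0, "dz": 0.02, "rx": 0, "ry": 0, "rz": -4},
  {"dx": 0, "dy": 0, "dz": 0.05, "rx": 0, "ry": 0, "rz": -7.8},
  {"dx": 0, "dy": 0, "dz": 0.085, "rx": 0, "ry": 0, "rz": -7.8},
  {"dx": 0, "dy": 0, "dz": 0.105, "rx": 0, "ry": 0, "rz": -7.8},
  {"dx": 0, "dy": 0, "dz": 0.111, "rx": 0, "ry": 0, "rz": -7.8},
])

```text
time: 20.02
position: [0.4381, 0.0581, 0.1235]
tool_rot: [0.498, 0.867, -0.001, -0.002]
ft_force: [0.4, 0.3, 1.0]
grip_width: 0.0006
```

```bash
cat >> h.py <<'E'
H=np.array([.520,.0704])
def tgt(th,off,r=.075):
    a=np.radians(th); return H+r*np.array([np.cos(a),np.sin(a)])+off*np.array([np.sin(a),-np.cos(a)])
def rows(ths,off,z=.125,r=.075):
    from rig import telemetry
    o=telemetry.get_obs(); R0=Ro.from_quat(o["tool_rot"])
    print("t %.2f"%o["time"],o["position"].round(4),"F",o["ft_force"].round(1))
    for th,f in zip(ths,off if np.ndim(off) else [off]*len(ths)):
        p=np.r_[tgt(th,f,r),z]
        print(th,(R0.inv().apply(p-o["position"])).round(4),(R0.inv()*down(th-180)).as_rotvec(degrees=True).round(1))
E
python3 -c "
from h import *
rows([210.7,212,216,221,226],[.02,.013,.013,.013,.013])"
```

```text
t 20.02 [0.4381 0.0581 0.1235] F [0.4 0.3 1. ]
210.7 [-0.0112  0.0018 -0.0015] [-0.2 -0.2 -0.5]
212 [-0.0199  0.0016 -0.0016] [-0.2 -0.2 -1.8]
216 [-0.0252  0.001  -0.0016] [-0.2 -0.2 -5.8]
221 [-0.0318  0.0009 -0.0016] [ -0.2  -0.2 -10.8]
226 [-0.0385  0.0013 -0.0016] [ -0.2  -0.2 -15.8]
```

step_arm([
  {"dx": -0.011, "dy": 0.0018, "dz": -0.0015, "rx": -0.2, "ry": -0.2, "rz": -0.5},
  {"dx": -0.018, "dy": 0.0016, "dz": -0.0015, "rx": -0.2, "ry": -0.2, "rz": -1.8},
  {"dx": -0.025, "dy": 0.001, "dz": -0.0015, "rx": -0.2, "ry": -0.2, "rz": -5.8},
  {"dx": -0.032, "dy": 0.001, "dz": -0.0015, "rx": -0.2, "ry": -0.2, "rz": -10.8},
  {"dx": -0.0385, "dy": 0.0013, "dz": -0.0015, "rx": -0.2, "ry": -0.2, "rz": -15.8},
])

```text
time: 20.65
position: [0.4594, 0.025, 0.1259]
tool_rot: [0.373, 0.928, 0.001, 0.001]
ft_force: [-0.2, 2.0, 0.3]
grip_width: 0.0007
```

```bash
python3 -c "
from h import *
rows([231,237,243,249,255],.013)"
```

```text
t 20.65 [0.4594 0.025  0.1259] F [-0.2  2.   0.3]
231 [-0.0056 -0.0011  0.0009] [ 0.1  0.1 -4.8]
237 [-0.0136 -0.0014  0.0009] [  0.1   0.1 -10.8]
243 [-0.0215 -0.0008  0.0009] [  0.1   0.1 -16.8]
249 [-0.0294  0.0006  0.0009] [  0.1   0.1 -22.8]
255 [-0.037   0.0028  0.0009] [  0.1   0.1 -28.8]
```

step_arm([
  {"dx": -0.0056, "dy": -0.0011, "dz": 0.0009, "rx": 0.1, "ry": 0.1, "rz": -4.8},
  {"dx": -0.0136, "dy": -0.0014, "dz": 0.0009, "rx": 0.1, "ry": 0.1, "rz": -10.8},
  {"dx": -0.0215, "dy": -0.0008, "dz": 0.0009, "rx": 0.1, "ry": 0.1, "rz": -16.8},
  {"dx": -0.0294, "dy": 0.0006, "dz": 0.0009, "rx": 0.1, "ry": 0.1, "rz": -22.8},
  {"dx": -0.037, "dy": 0.0028, "dz": 0.0009, "rx": 0.1, "ry": 0.1, "rz": -28.8},
])

```text
time: 21.28
position: [0.4882, 0.0008, 0.1259]
tool_rot: [0.129, 0.992, -0.0, -0.0]
ft_force: [-1.0, 1.0, -0.4]
grip_width: 0.0007
```

```bash
python3 -c "
from h import *
rows([259,263,267,270,272],.013)
from rig import viewer
c=viewer.camera('scene'); p=proj(c,(.5,.05,.12)).astype(int); cv2.imwrite('pics/s9.png',cv2.resize(c['img'][p[1]-75:p[1]+75,p[0]-100:p[0]+100],None,fx=4,fy=4))
"
```

```text
t 21.27 [0.4882 0.0008 0.1259] F [-1.   1.  -0.4]
259 [-0.005  -0.0003  0.0009] [-0.  -0.  -3.9]
263 [-0.0103 -0.0006  0.0009] [-0.  -0.  -7.9]
267 [-0.0156 -0.0006  0.0009] [ -0.   -0.  -11.9]
270 [-0.0196 -0.0004  0.0009] [ -0.   -0.  -14.9]
272 [-0.0222 -0.0001  0.0009] [ -0.   -0.  -16.9]
```

View pics/s9.png

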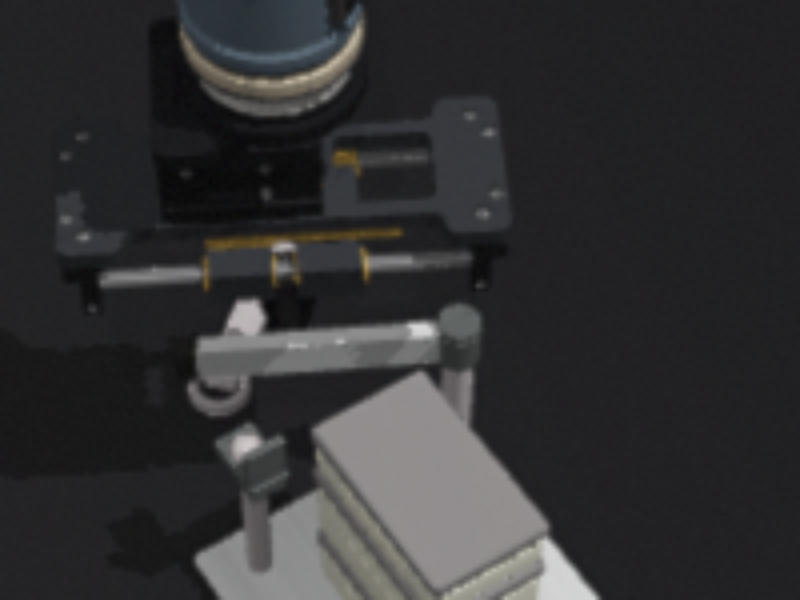

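The arm now runs from the hinge (460,330) to its end (205,355) and is following the fingers, with the column untouched. Continuing.

step_arm([
  {"dx": -0.005, "dy": -0.0003, "dz": 0.0009, "rx": 0, "ry": 0, "rz": -3.9},
  {"dx": -0.0103, "dy": -0.0006, "dz": 0.0009, "rx": 0, "ry": 0, "rz": -7.9},
  {"dx": -0.0156, "dy": -0.0006, "dz": 0.0009, "rx": 0, "ry": 0, "rz": -11.9},
  {"dx": -0.0196, "dy": -0.0004, "dz": 0.0009, "rx": 0, "ry": 0, "rz": -14.9},
  {"dx": -0.0222, "dy": -0.0001, "dz": 0.0009, "rx": 0, "ry": 0, "rz": -16.9},
])

```text
time: 21.95
position: [0.5112, -0.0059, 0.1257]
tool_rot: [-0.019, 1.0, -0.001, 0.001]
ft_force: [-1.2, 0.0, 0.3]
grip_width: 0.0005
```

```bash
python3 -c "
from h import *
rows([274,276,278,280,281.5,283],.013)"
```

```text
t 21.95 [ 0.5112 -0.0059  0.1257] F [-1.2  0.   0.3]
274 [-0.001   0.0005  0.0007] [-0.1  0.1 -1.8]
276 [-0.0037  0.0002  0.0007] [-0.1  0.1 -3.8]
278 [-0.0063 -0.      0.0007] [-0.1  0.1 -5.8]
280 [-0.009  -0.0002  0.0008] [-0.1  0.1 -7.8]
281.5 [-0.011  -0.0002  0.0008] [-0.1  0.1 -9.3]
283 [-0.013  -0.0002  0.0008] [ -0.1   0.1 -10.8]
```

step_arm([
  {"dx": -0.0015, "dy": 0.0005, "dz": 0.0007, "rx": 0, "ry": 0, "rz": -1.8},
  {"dx": -0.0037, "dy": 0.0002, "dz": 0.0007, "rx": 0, "ry": 0, "rz": -3.8},
  {"dx": -0.0063, "dy": 0, "dz": 0.0007, "rx": 0, "ry": 0, "rz": -5.8},
  {"dx": -0.009, "dy": -0.0002, "dz": 0.0007, "rx": 0, "ry": 0, "rz": -7.8},
  {"dx": -0.011, "dy": -0.0002, "dz": 0.0007, "rx": 0, "ry": 0, "rz": -9.3},
])

```text
time: 22.58
position: [0.5222, -0.0059, 0.125]
tool_rot: [-0.101, 0.995, -0.001, 0.001]
ft_force: [-2.3, -2.4, -0.5]
grip_width: 0.0005
```

```bash
python3 -c "
from h import *
rows([282,283,284,285,286],.013)"
```

```text
t 22.57 [ 0.5222 -0.0059  0.125 ] F [-2.3 -2.4 -0.5]
282 [-0.0007  0.0001 -0.    ] [-0.1  0.1 -0.5]
283 [-0.002  -0.0001 -0.    ] [-0.1  0.1 -1.5]
284 [-0.0034 -0.0003  0.    ] [-0.1  0.1 -2.5]
285 [-0.0047 -0.0004  0.    ] [-0.1  0.1 -3.5]
286 [-0.006  -0.0006  0.    ] [-0.1  0.1 -4.5]
```

step_arm([
  {"dx": -0.0007, "dy": 0, "dz": 0, "rx": 0, "ry": 0, "rz": -0.5},
  {"dx": -0.0013, "dy": 0, "dz": 0, "rx": 0, "ry": 0, "rz": -1},
  {"dx": -0.002, "dy": 0, "dz": 0, "rx": 0, "ry": 0, "rz": -1.5},
  {"dx": -0.0025, "dy": 0, "dz": 0, "rx": 0, "ry": 0, "rz": -2},
  {"dx": -0.0025, "dy": 0, "dz": 0, "rx": 0, "ry": 0, "rz": -2},
])

```text
time: 23.2
position: [0.5249, -0.0053, 0.1251]
tool_rot: [-0.118, 0.993, -0.001, 0.001]
ft_force: [-0.9, -0.6, -0.8]
grip_width: 0.0006
```

```bash
python3 -c "
from h import *
rows([284,285],.013)
from rig import viewer
for n in ['scene','side']:
  c=viewer.camera(n); np.savez(n+'10.npz',**c); p=proj(c,(.53,.03,.12)).astype(int); cv2.imwrite('pics/%s10.png'%n,cv2.resize(c['img'][p[1]-60:p[1]+60,p[0]-80:p[0]+80],None,fx=5,fy=5))
"
```

```text
t 23.20 [ 0.5249 -0.0053  0.1251] F [-0.9 -0.6 -0.8]
284 [-0.0005 -0.0003  0.0001] [-0.1  0.1 -0.5]
285 [-0.0018 -0.0005  0.0001] [-0.1  0.1 -1.5]
```

View pics/scene10.png

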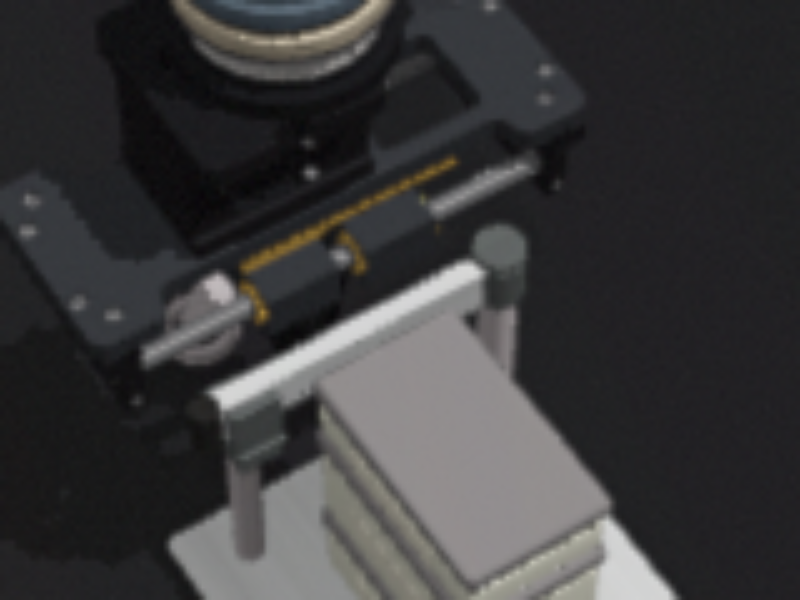

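View pics/side10.png

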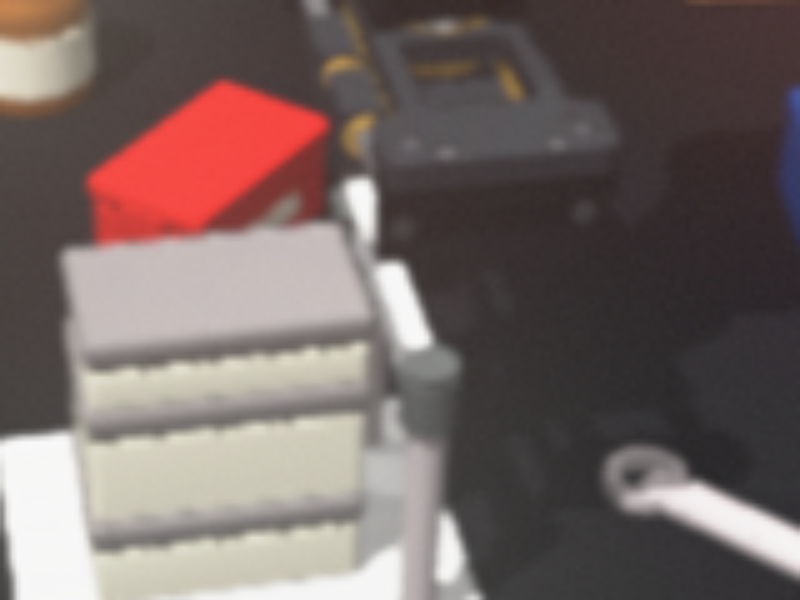

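The arm end (220,400) lies over the latch head at its lip. Force fell from 3.3 to about 1 N, so it may have snapped past the ball. I'm pushing on until the stop resists.

step_arm([
  {"dx": -0.0006, "dy": 0, "dz": 0, "rx": 0, "ry": 0, "rz": 0},
  {"dx": -0.0012, "dy": 0, "dz": 0, "rx": 0, "ry": 0, "rz": 0},
  {"dx": -0.0016, "dy": 0, "dz": 0, "rx": 0, "ry": 0, "rz": 0},
  {"dx": -0.002, "dy": 0, "dz": 0, "rx": 0, "ry": 0, "rz": 0},
  {"dx": -0.002, "dy": 0, "dz": 0, "rx": 0, "ry": 0, "rz": 0},
])

```text
time: 23.92
position: [0.5252, -0.0052, 0.125]
tool_rot: [-0.118, 0.993, -0.001, -0.001]
ft_force: [-5.4, -3.6, 2.9]
grip_width: 0.0004
```

step_arm([
  {"dx": -0.002, "dy": 0, "dz": 0, "rx": 0, "ry": 0, "rz": 0},
  {"dx": -0.003, "dy": 0, "dz": 0, "rx": 0, "ry": 0, "rz": 0},
  {"dx": -0.004, "dy": 0, "dz": 0, "rx": 0, "ry": 0, "rz": 0},
  {"dx": -0.004, "dy": 0, "dz": 0, "rx": 0, "ry": 0, "rz": 0},
  {"dx": -0.004, "dy": 0, "dz": 0, "rx": 0, "ry": 0, "rz": 0},
])

```text
time: 24.55
position: [0.5254, -0.0051, 0.125]
tool_rot: [-0.119, 0.993, -0.001, -0.005]
ft_force: [-9.2, -7.3, 7.0]
grip_width: 0.0006
```

Firm stop: under 0.3 mm of travel at 12 N. Backing off and up.

step_arm([
  {"dx": 0.008, "dy": 0, "dz": 0, "rx": 0, "ry": 0, "rz": 0},
  {"dx": 0.025, "dy": 0, "dz": 0, "rx": 0, "ry": 0, "rz": 0},
  {"dx": 0.04, "dy": 0, "dz": -0.02, "rx": 0, "ry": 0, "rz": 0},
  {"dx": 0.04, "dy": 0, "dz": -0.07, "rx": 0, "ry": 0, "rz": 0},
  {"dx": 0.04, "dy": 0, "dz": -0.12, "rx": 0, "ry": 0, "rz": 0},
])

```text
time: 25.18
position: [0.4879, -0.0139, 0.2465]
tool_rot: [-0.119, 0.993, -0.001, -0.004]
ft_force: [1.0, -0.3, 0.3]
grip_width: 0.0005
```

step_arm([
  {"dx": 0.02, "dy": 0, "dz": -0.04, "rx": 0, "ry": 0, "rz": 0},
  {"dx": 0.04, "dy": 0, "dz": -0.08, "rx": 0, "ry": 0, "rz": 0},
  {"dx": 0.05, "dy": 0, "dz": -0.1, "rx": 0, "ry": 0, "rz": 0},
  {"dx": 0.05, "dy": 0, "dz": -0.1, "rx": 0, "ry": 0, "rz": 0},
  {"dx": 0.05, "dy": 0, "dz": -0.1, "rx": 0, "ry": 0, "rz": 0},
])

```text
time: 25.8
position: [0.4401, -0.0251, 0.3461]
tool_rot: [-0.119, 0.993, -0.0, -0.004]
ft_force: [1.1, 0.0, -0.2]
grip_width: 0.0003
```

```bash
python3 - <<'E'
from h import *
from rig import viewer, telemetry
print(telemetry.get_obs()["position"])
for n in ['scene','side']:
  c=viewer.camera(n); np.savez(n+'11.npz',**c); p=proj(c,(.55,.03,.1)).astype(int); cv2.imwrite('pics/%s11.png'%n,cv2.resize(c['img'][p[1]-60:p[1]+60,p[0]-80:p[0]+80],None,fx=5,fy=5))
  W=world(c); hsv=cv2.cvtColor(c["img"],cv2.COLOR_BGR2HSV)
  A=H+.06*np.array([.238,-.971]); d=np.linalg.norm(W[...,:2]-A,axis=-1)
  m=(abs(W[...,2]-.122)<.004)&(d<.05)&(c["img"].min(2)>150)
  P=(W[m][:,:2]*1000).astype(np.float32); v=cv2.fitLine(P,2,0,.01,.01).ravel(); print(n,len(P),v.round(2),"deg",np.degrees(np.arctan2(v[1],v[0])).round(1))
  r=cv2.minAreaRect(P); print([np.round(x,1) for x in r])
  c0=dict(np.load(n+'0.npz')); d=cv2.absdiff(c0["img"],c["img"]).max(2); print("changed px",(d>60).sum())
  for nm,X,z in [("flat",(.597,.031,.128),.128)]:
    lid(c,proj(c,X).round().astype(int),z,.008)
E
```

```text
[ 0.44014371 -0.02509766  0.34611815]
scene 225 [ 2.3000e-01 -9.7000e-01  5.3637e+02  1.1890e+01] deg -76.5
[array([536.4,  12.4]), array([11.2, 97.5]), np.float64(12.9)]
changed px 8514
lid px 1730 ctr [599.9  26.5] size [102.4  61.1] long-axis deg 14.62 zmed 0.1262
side 181 [ 2.4000e-01 -9.7000e-01  5.3724e+02  1.3090e+01] deg -75.9
[array([556.3,  16.4]), array([49.9, 96.8]), np.float64(13.5)]
changed px 15023
lid px 1344 ctr [594.1  38.8] size [100.  69.] long-axis deg 14.37 zmed 0.1278
```

View pics/scene11.png

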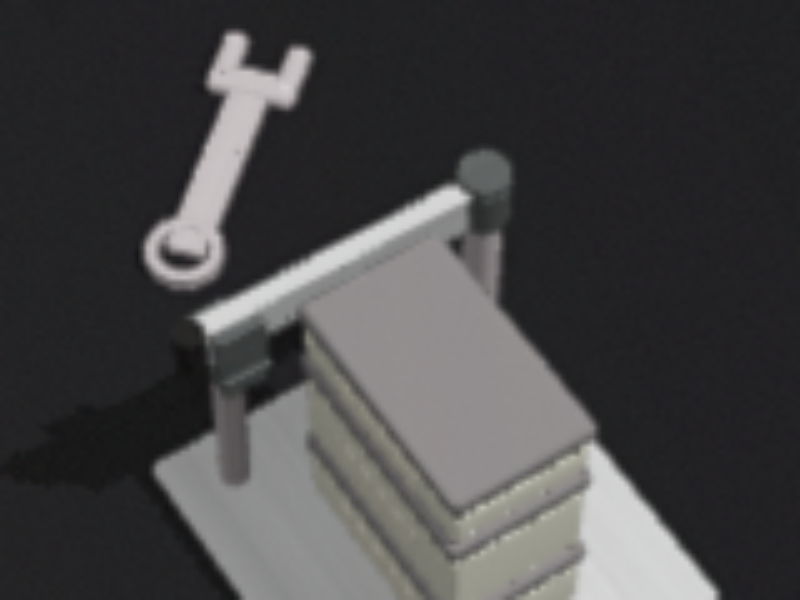

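View pics/side11.png

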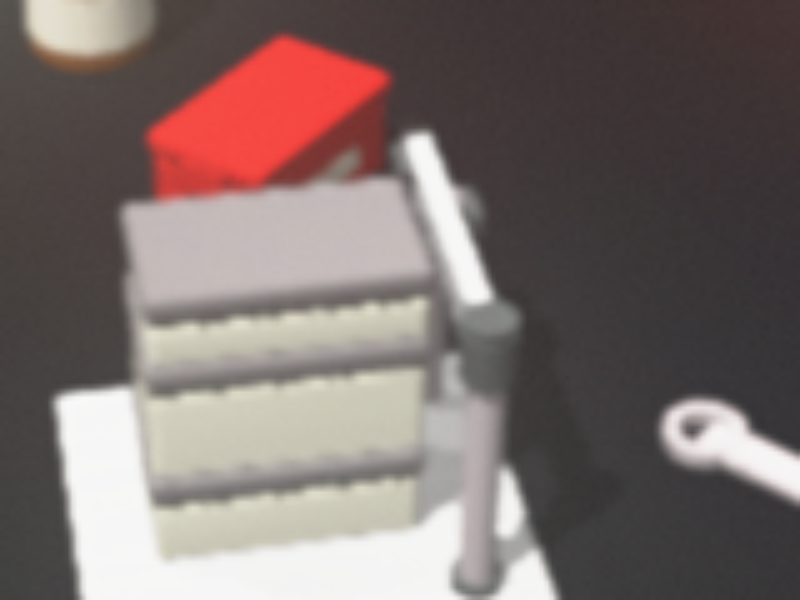

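The arm lies against the lip at -76.2° (fully home would be -76.25°), the column is square, and the wrench hasn't moved. Handing in.

```bash
python3 -c "
from rig import robot; print(robot.hand_in())"
```

```text
the job is handed in; nothing more can be done
None
```

The column is built and the brace arm is home, handed in at about 26 s of robot time; the hand-in gives no verdict. I set the deep box on the foot box and the flat box on the deep one, with about 3–7 N at touch-down. Then I swept the brace with closed fingers until it passed the ball, and it stopped firmly at 12 N with under 0.3 mm of movement.

- **Column:** by the wrist camera, the three lid centres agree within 0.6 mm and 0.2° (x 596.0–596.6 mm, y 30.6–30.7 mm).
- **Brace:** it measured -76.5° in the scene view and -75.9° in the side view, against -76.25° for fully home from the stand plate.
- **Other things:** the wrench and the red box looked unmoved in the last close-ups. I did not check the beaker, jar, carton or the blue and green boxes one by one at the end, but the arm never worked near them.
- **Disagreements:** the scene and side cameras differ by about 10 mm in y, so I placed by the wrist camera, and each camera's final lid reading matches its own first reading of the foot box within about 1.5 mm. The stand's angle from its two posts (about 11°) also disagreed with the plate edges (13.75°), and I used the plate.

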